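Press the sprung follower of an airless cream jar back home for refilling

TASK

The empty airless jar on the filling tray has to be made ready for a refill: take the flat-footed tamper from its rubber cup and with it press the jar's sprung follower plate squarely down until you feel it bottom out, seat it there, level, with a steady push of about 20 N for a second, and never push harder than 30 N. Then draw the tamper out and stand it back upright in its cup, leaving everything else where it is.

Things in the scene. Friction and masses are not known exactly. Their poses are not given: they have to be found in the camera images.
- tray: wooden filling tray, 160 x 250 mm, 12 mm thick, fixed to the desk; origin at the centre of its underside. The jar stands at y = +60 mm of it, in a grey nest ring 100 mm across and 24 mm high.
- jar: open white airless jar, fixed in the nest; origin at the centre of its underside, z up. 80 mm across up to 64 mm, then a threaded neck 72 mm across; rim 85 mm up, round bore 62 mm across.
- jar_rim (a point): centre of the jar's mouth at rim height. The follower plate starts 24 to 48 mm below it and bottoms out 59 to 71 mm below it: the hidden spacer under the plate, which sets the fill volume, differs from jar to jar, so the bottom has to be felt. Spring and seal drag together take 8 to 11 N to push the plate down slowly; at the bottom it stops dead.
- plate: round grey follower plate in the jar, 61 mm across; origin at the centre of its flat top face, z square to that face. Let go, seal drag keeps it where it is. It rocks up to 0.2 rad about its centre, starts cocked by up to 0.11 rad and stays so (drag 0.05 N m) until a flat face pressed on it levels it; it stops on a small central boss, so the bottom does not level it.
- tamper: tamper 132 mm tall, 0.26 kg or so: flat round aluminium foot 57 mm across and 14 mm thick, slim stem, and from 74 to 130 mm a wooden grip of square section 28 x 28 mm with its sides along x and y; origin at the centre of the flat underside, z up the grip. Starts upright in its cup.
- cup: low black rubber cup, fixed, 80 mm across, 16 mm high, hollow 64 mm across with its inner floor 6 mm up; origin at the centre of its underside.
- pump_head: bystander: white round pump head of the jar, 76 mm across, 30 mm high, on the tray; origin under its centre
- jar_lid: bystander: white round jar lid, 81 mm across, 34 mm high, on the desk; origin under its centre
- spatula: bystander: clear plastic spatula, 145 mm long, 5 mm high, lying on the tray
- polish_a: bystander: square 26 mm polish bottle, 80 mm high, standing
- polish_b: bystander: square 26 mm polish bottle, 80 mm high, standing
- cream_tub: bystander: glass tub with brass lid, 91 mm across, 78 mm high
- buffer: bystander: buffing block 95 x 26 x 26 mm, lying
- brush: bystander: dust brush, 160 mm long, lying
Not all that is in view belongs to the job. Several things look just like the cup: the one meant starts farthest from the robot's base.

How it is judged (in metres and radians):
On the way, in this order (a step that is already met when the one before it is completed fails the run):
1. the tamper's foot is inside the mouth of the jar, over the follower (horizontal distance between tamper and jar below 0.008 m and z of tamper in the frame of jar below 0.078 m), for 0.1 s.
2. the follower, bottomed out (at least 57.5 mm below the rim, and resisting more than spring and drag can), is held level (within 2 degrees) under a push of the tamper of 15 to 30 N for 0.6 s (z of plate in the frame of jar below 0.0275 m and angle between plate's own z axis and vertical below 0.035 rad and contact force between tamper and plate above 15 N), for 0.6 s.
At the end, for the whole second after the job is handed in: The follower has stayed down where it was seated (at least 57 mm below the rim) and level (within 2 degrees), and the tamper stands upright and still in its cup (within 7 mm of the cup's centre, its foot on the cup's floor) (z of plate in the frame of jar below 0.028 m and angle between plate's own z axis and vertical below 0.035 rad and horizontal distance between tamper and cup below 0.007 m and z of tamper in the frame of cup below 0.008 m and angle between tamper's own z axis and vertical below 0.05 rad and linear speed of tamper below 0.01 m/s); the robot touches nothing.
It fails at once if the tamper pushed on the jar or its follower with more than 30 N (contact force between tamper and jar above 30 N).
It fails at once if the follower cocked by more than 0.17 rad (angle between plate's own z axis and vertical above 0.17 rad).
It fails at once if a bystander was moved by more than 20 mm (distance of any of pump_head, jar_lid, spatula, polish_a, polish_b, cream_tub, buffer, brush from where it was at the start of the episode above 0.02 m).
It also fails if it takes over 72 s, if anything falls off the work surface, if the arm or the gripper's body presses on something with over 40 N, if the wrist force passes 120 N, or if a joint passes its speed limit or range.

ROBOT

A 6-joint arm with a two-finger parallel gripper is mounted at the origin on the work surface. World frame = base frame: x ahead of the robot, y to its left, z up, the work surface at z = 0. Lengths are in mm, angles in rad, forces in N, time in s.
With the tool pointing down it reaches from about 300 to 775 mm from the base axis. Payload 14.6 kg.
Tool frame: the origin (TCP) lies at the very end of the fingers, on their centre line; the grasp point (between the pads) lies 19 mm behind it; y points along the fingers, z is the direction in which the jaws open and shut, and the axes are right-handed (so a half turn about y gives the same grasp; the last joint's range is limited). The gripper opens to 94 mm and grips with 3 to 60 N. Pads are 16 mm wide; open, the fingers measure 119 mm over their backs; the gripper's body (75 mm by 177 mm) begins 78 mm behind the grasp point.
Start: joints at [-1.193, 0.3, 1.521, -0, 1.321, -0.067], TCP at [236.644, -496.476, 205.446] pointing down, gripper open.
Joint ranges: [-3.03, 3.03], [-0.79, 2.21], [0.23, 2.52], [-1.04, 4.18], [0, 3.07], [-2.55, 2.55]. Speed limits (rad/s): [2.22, 2.22, 2.57, 3.14, 3.14, 3.14].

INTERFACE

Orientations are given as [roll, pitch, yaw] about the fixed x, y, z axes, in that order (R = Rz(yaw) Ry(pitch) Rx(roll)).
In Python, from cell import monitor, optics, manip gives the robot as it stands.
- The arm moves only by the shell command python3 -m creep 'ROWS' [FORCE]. ROWS is JSON, a list of rows, each an object of numbers: "tx", "ty", "tz": the shift along the tool's x, y, z scaled (see below); "turn": the turn about the tool's y scaled (see below); "fingers": the finger opening in mm, from 0 to 94. In form: [{"tx": .., "ty": .., "tz": .., "turn": .., "fingers": ..}, ...]. A call has 1 to 20 rows; each row is the pose to reach, as a shift and turn from the pose measured when the call began, along the tool's axes at that moment, turning the shorter way round; what a row does not reach only later rows make up. The controller multiplies each number of a shift by 200 mm and each number of a turn by pi rad. A row lasts 1/10 s, in which the tool goes at most 50 mm and 8.59 degrees, less where a joint would pass 70% of its speed; a pose out of reach is approached as far as the arm can. A call with a number of a shift or a turn outside -1 to 1 is refused whole. A call with a gripper value outside its range is refused whole. The fingers move at their own pace and stop on an object; FORCE is the grip in N (left out, the last holds). Time passes only in rows, so rows that repeat a pose let the fingers close. It gives the time, the measured TCP pose, the force and the opening at its end, in the units of the state.
- monitor.read_state(): the state, without advancing time (a new reading comes with each control period).
- optics.camera(name): name is "scene" or "top"; returns a dict with "frame" (480x640x3 uint8, red, green, blue), "range_z" (480x640 float32, mm along the optical axis (not along the pixel's ray), 0 where there is no reading), "fx", "fy", "cx", "cy" (pixels), "R" (3x3) and "t" (3): a world point X has camera coordinates R X + t. Camera axes: x right, y down, z forward; pixel columns grow to the right and rows downward; lengths in mm; the calibration is good to about 2 mm. A picture is of the moment at which its call begins.
- manip.sign_off(): hands the job in, once; it reports no verdict.
The state is a dict: "clock": time; "joints": joint angles; "qd": joint speeds; "effort": joint torques, N m; "eef_pos": TCP position; "eef_rot": TCP orientation; "wrist_force": force on the tool from outside, world axes, zero at the start; "moment": the same for the moment, N m; "finger_gap": finger opening in mm.
Only numpy, scipy, OpenCV 4.12 (cv2) and the standard library are available. Lean on these libraries where they do the work, as an engineer would, in place of code of your own. Each camera call takes 0.05 s, during which the arm holds its last target.

## Working session

There is one attempt and no reset: what is moved stays moved. The work goes in short steps, Python scripts to look and compute and a shell command to move; the robot and the scene stay as the last step left them, time stands still between calls to the robot, and variables do not carry over. Pictures are saved under pics/ and viewed, and the job is handed in when it is done.

```bash
mkdir -p pics; ls; python3 - <<'E'
from cell import monitor, optics
import cv2,numpy as np
print(monitor.read_state())
for n in("scene","top"):
    c=optics.camera(n); cv2.imwrite(f"pics/{n}0.png",c["frame"][:,:,::-1]); np.savez(f"{n}0.npz",**c)
    print(n,c["fx"],c["cx"],c["cy"],c["R"],c["t"])
E
```

```text
pics
{'clock': 0.0, 'joints': array([-1.19259771e+00,  3.00508245e-01,  1.52156704e+00, -1.19273570e-05,
        1.32069820e+00, -6.66052746e-02]), 'qd': array([0.00040502, 0.00146465, 0.00077066, 0.00072948, 0.0006628 ,
       0.00047204]), 'effort': array([ 3.07267692e-03, -5.31791639e+01, -3.52731442e+01,  7.09113549e-02,
        2.43796018e-02, -8.73013005e-05]), 'eef_pos': array([ 236.55104771, -496.24622182,  204.87189384]), 'eef_rot': array([-1.57197531e+00,  6.70646290e-05, -2.69678585e+00]), 'wrist_force': array([ 0.47149947,  0.42933374, -0.27736804]), 'moment': array([ 0.02986132, -0.07529436,  0.01322013]), 'finger_gap': 94.31964999986538}
scene 472.4808410694521 320.8875512077098 247.57779168429 [[ 0.22008207  0.9753463  -0.01623221]
 [ 0.79984103 -0.18995576 -0.56936029]
 [-0.55840685  0.11232281 -0.82192784]] [-112.87464841 -346.00693341 1676.85553217]
top 454.3342205110067 317.7324639113442 239.2876793538382 [[-2.98161260e-02 -9.99550256e-01 -3.20691862e-03]
 [-9.94921689e-01  2.99863221e-02 -9.60814918e-02]
 [ 9.61344435e-02  3.25855028e-04 -9.95368305e-01]] [  32.9334978   545.25518479 1058.43541142]
```

View pics/scene0.png

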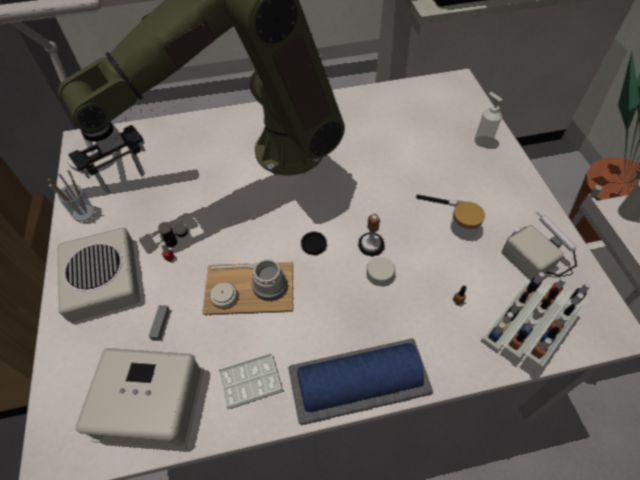

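View pics/top0.png

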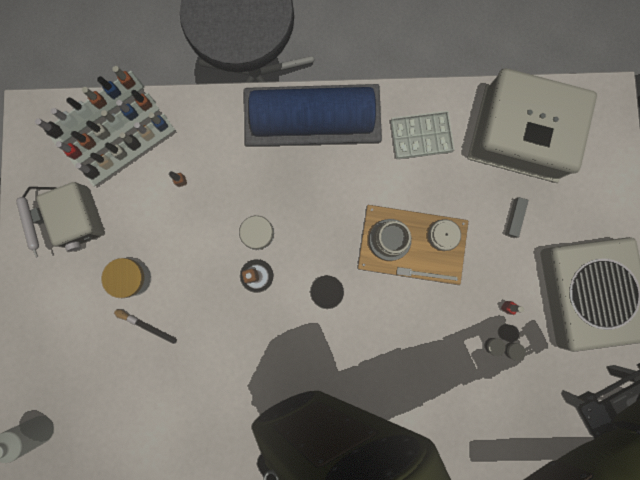

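The scene view shows the tamper standing in a cup at about (372,240). An empty black decoy is at (314,243), and the tray with the jar is at (267,278). In the top view the tamper and cup are at (257,275), the jar mouth at (393,238) and the decoy at (327,292). I'll zoom in and measure.

```bash
cat >h.py <<'E'
import numpy as np
def W(c,u,v,z=None):
    """pixel->world by depth, or intersect with plane z"""
    R,t=c["R"],c["t"]; d=np.array([(u-c["cx"])/c["fx"],(v-c["cy"])/c["fy"],1.])
    if z is None: return R.T@(d*c["range_z"][int(round(v)),int(round(u))]-t)
    o=-R.T@t; r=R.T@d; return o+r*(z-o[2])/r[2]
def cloud(c):
    v,u=np.mgrid[:480,:640]; Z=c["range_z"]
    P=np.stack([(u-c["cx"])/c["fx"]*Z,(v-c["cy"])/c["fy"]*Z,Z],-1)
    X=(P-c["t"])@c["R"]; X[Z==0]=np.nan; return X
E
python3 - <<'E'
import numpy as np,cv2
from h import *
t=dict(np.load("top0.npz"));s=dict(np.load("scene0.npz"))
a=cv2.resize(t["frame"][200:310,220:480,::-1],None,fx=3,fy=3,interpolation=2)
cv2.imwrite("pics/ztop.png",a)
b=cv2.resize(s["frame"][200:320,195:405,::-1],None,fx=3.5,fy=3.5,interpolation=2)
cv2.imwrite("pics/zscene.png",b)
for n,c in(("top",t),("scene",s)):
    X=cloud(c)
    for lab,p in dict(top=[("cup",(257,275)),("dec",(327,292)),("jar",(393,238)),("tray",(363,270)),("desk",(300,250)),("lid",(257,232))],scene=[("tam",(374,216)),("dec",(314,243)),("jar",(267,278)),("desk",(330,270))])[n]:
        print(n,lab,X[p[1],p[0]].round(1))
E
```

```text
top cup [463.7 153.1  99.4]
top dec [419.9  -1.9   4.6]
top jar [ 540.1 -156.9   63.9]
top tray [470.2 -90.8   3.1]
top desk [ 5.236e+02  6.060e+01 -1.000e-01]
top lid [567.1 160.3  33.4]
scene tam [461.4 166.4 140.2]
scene dec [422.9  -0.9  11.1]
scene jar [ 547.5 -158.5   67.6]
scene desk [519.9  25.9  -1.9]
```

View pics/ztop.png

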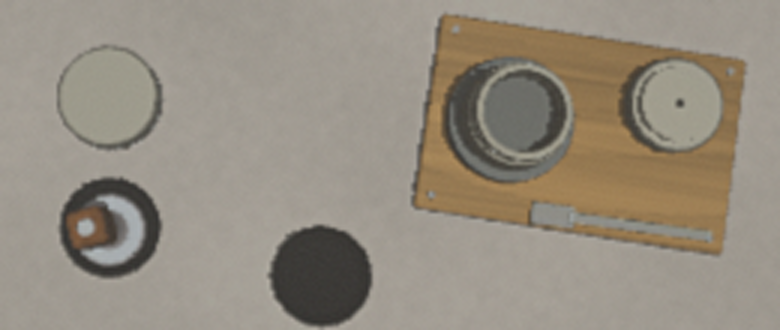

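View pics/zscene.png

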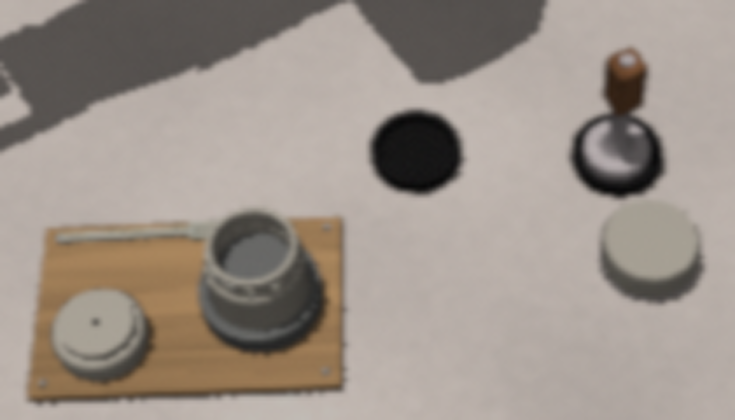

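```bash
python3 - <<'E'
import numpy as np,cv2
from h import *
from scipy.optimize import least_squares
t=dict(np.load("top0.npz"));s=dict(np.load("scene0.npz"))
def circ(P,r=None):
    f=lambda p:np.hypot(P[:,0]-p[0],P[:,1]-p[1])-(p[2] if r is None else r)
    return least_squares(f,[*P[:,:2].mean(0),40],loss="soft_l1",f_scale=1).x.round(1)
for n,c in(("top",t),("scene",s)):
    X=cloud(c); x,y,z=X[...,0],X[...,1],X[...,2]
    near=lambda cx,cy,r:np.hypot(x-cx,y-cy)<r
    m=near(540,-160,48)&(z>90)
    print(n,"rim",m.sum(),np.median(z[m]),"mid-box",[(x[m].min()+x[m].max())/2,(y[m].min()+y[m].max())/2],"ring",circ(X[m]))
    m=near(540,-160,24)&(z<80)&(z>40)
    A=np.c_[x[m],y[m],np.ones(m.sum())]; co=np.linalg.lstsq(A,z[m],rcond=None)[0]; print(" plate pl",co, "z at c",co@[540,-160,1])
    m=near(455,155,35)&(z>70)&(z<150)
    print(" grip",m.sum(),z[m].max(),x[m].min(),x[m].max(),y[m].min(),y[m].max())
    m2=m&(z>120); q=X[m2]; print(" grip top",np.median(q,0),cv2.minAreaRect(q[:,:2].astype(np.float32)))
    m2=m&(z<100)&(z>75); q=X[m2]; print(" grip low",np.median(q,0),len(q))
    m=near(459,155,50)&(z>9)&(z<20); m&=(c["frame"].max(-1)<75)
    print(" cup",m.sum(),circ(X[m]),[(x[m].min()+x[m].max())/2,(y[m].min()+y[m].max())/2], x[m].max()-x[m].min())
    # colour ellipse of the cup (dark outer outline) projected to z=16
    g=c["frame"].max(-1).astype(np.uint8)
# top: colour-based
g=t["frame"].max(-1); mk=np.zeros_like(g); mk[252:300,235:282]=(g[252:300,235:282]<80); cs,_=cv2.findContours(mk,0,2); k=max(cs,key=cv2.contourArea)
e=cv2.fitEllipse(k); print("cup ell",e,W(t,*e[0],z=16), W(t,e[0][0]+e[1][0]/2,e[0][1],z=16))
E
```

```text
top rim 241 96.14278126594357 mid-box [np.float64(539.5766849963125), np.float64(-154.39820686093958)] ring [ 539.6 -153.9   33.5]
 plate pl [-4.61300058e-02  3.39083361e-02  9.56162008e+01] z at c 65.28066388427577
 grip 205 141.33560546043273 446.6988914046944 477.28508157421487 151.29425217396516 181.36129460180152
 grip top [461.78551897 165.1943628  135.23063172] ((462.4726257324219, 166.6788330078125), (27.872739791870117, 27.798736572265625), 13.545611381530762)
 grip low [461.75373368 154.33394424  91.27431659] 15
 cup 253 [464.6 166.4  35.2] [np.float64(464.57976570580195), np.float64(165.92794427798987)] 74.46920937457497
scene rim 193 96.24544452908759 mid-box [np.float64(539.7790101821361), np.float64(-156.9048414680867)] ring [ 540.9 -156.7   33.6]
 plate pl [-9.00900747e-03  5.39661585e-02  8.06375473e+01] z at c 67.13809788932623
 grip 207 142.96108401487683 448.0352081866427 479.3492334776486 148.8370825815288 180.98975585151933
 grip top [467.96839463 163.03663197 135.03799028] ((462.8312072753906, 164.3385772705078), (28.0067138671875, 27.253341674804688), 12.8213472366333)
 grip low [473.34466104 159.72657067  91.38091604] 39
 cup 137 [465.9 164.1  35.1] [np.float64(466.97797191682196), np.float64(165.0897399506665)] 79.66990049710364
cup ell ((256.3017578125, 275.257080078125), (31.52922248840332, 31.893199920654297), 91.42831420898438) [464.9818521 166.1023763  16.       ] [463.85454595 128.38070109  16.        ]
```

Both cameras agree on the tamper-to-jar vector, about (74.6, −320.7), to within 1 mm. The grip sides lie at about 13° to x. I'll write a helper that turns targets into move units.

```bash
cat >>h.py <<'E'
from scipy.spatial.transform import Rotation as Ro
def go(x,y,z,yawdeg=None):
    from cell import monitor
    s=monitor.read_state(); M=Ro.from_euler("xyz",s["eef_rot"])
    d=M.inv().apply(np.array([x,y,z])-s["eef_pos"])/200
    turn=None
    if yawdeg is not None:
        T=Ro.from_euler("xyz",[-np.pi/2,0,np.radians(yawdeg)])
        turn=(M.inv()*T).as_rotvec()/np.pi
    print("clk",round(s["clock"],2),"pos",s["eef_pos"].round(2),"rpy",np.degrees(s["eef_rot"]).round(2),"F",s["wrist_force"].round(2),"M",s["moment"].round(3),"gap",round(s["finger_gap"],2))
    print("shift units",d.round(4),"turn vec",None if turn is None else turn.round(4),"j",s["joints"].round(2))
E
python3 -c "
from h import *
go(464,165.4,205,-76.8)"
```

```text
clk 0.1 pos [ 236.56 -496.28  204.95] rpy [ -90.06    0.   -154.51] F [0.1  0.28 0.53] M [-0.015 -0.001  0.008] gap 93.97
shift units [-2.4501e+00  2.3000e-03 -2.4971e+00] turn vec [ 3.000e-04 -4.317e-01 -2.000e-04] j [-1.19  0.3   1.52 -0.    1.32 -0.07]
```

```bash
python3 -m creep '[{"tx":-0.2,"tz":-0.2,"ty":0,"turn":0},{"tx":-0.4,"tz":-0.4},{"tx":-0.6,"tz":-0.6},{"tx":-0.8,"tz":-0.82},{"tx":-0.98,"tz":-1},{"tx":-0.98,"tz":-1},{"tx":-0.98,"tz":-1}]' 
python3 -c "
from h import *
go(464,165.4,205,-76.8)"
```

```text
clk 0.1 pos [ 236.56 -496.28  204.95] rpy [ -90.06    0.   -154.51] F [0.1  0.28 0.53] M [-0.015 -0.001  0.008] gap 93.97
shift units [-2.4501e+00  2.3000e-03 -2.4971e+00] turn vec [ 3.000e-04 -4.317e-01 -2.000e-04] j [-1.19  0.3   1.52 -0.    1.32 -0.07]$[0]: bad value
```

```bash
python3 -m creep '[{"tx":-0.2,"ty":0,"tz":-0.2,"turn":0,"fingers":94},{"tx":-0.4,"ty":0,"tz":-0.4,"turn":0,"fingers":94},{"tx":-0.6,"ty":0,"tz":-0.6,"turn":0,"fingers":94},{"tx":-0.8,"ty":0,"tz":-0.82,"turn":0,"fingers":94},{"tx":-0.98,"ty":0,"tz":-1,"turn":0,"fingers":94},{"tx":-0.98,"ty":0,"tz":-1,"turn":0,"fingers":94}]' 
python3 -c "
from h import *
go(464,165.4,205,-76.8)"
```

```text
clock: 0.7
eef_pos: [327.7, -228.7, 205.1]
eef_rot: [-1.572, 0.0, -2.696]
wrist_force: [0.7, -0.8, 0.3]
finger_gap: 94.0
clk 0.7 pos [ 327.71 -228.74  205.13] rpy [-9.0070e+01  2.0000e-02 -1.5445e+02] F [ 0.72 -0.85  0.26] M [ 0.01  -0.001  0.032] gap 94.02
shift units [-1.4648  0.0028 -1.484 ] turn vec [ 2.000e-04 -4.314e-01 -3.000e-04] j [-0.7  -0.04  1.91  0.    1.28  0.42]
```

```bash
python3 -m creep '[{"tx":-0.18,"ty":0,"tz":-0.18,"turn":-0.045,"fingers":94},{"tx":-0.36,"ty":0,"tz":-0.36,"turn":-0.09,"fingers":94},{"tx":-0.54,"ty":0,"tz":-0.54,"turn":-0.135,"fingers":94},{"tx":-0.72,"ty":0,"tz":-0.72,"turn":-0.18,"fingers":94},{"tx":-0.85,"ty":0,"tz":-0.87,"turn":-0.22,"fingers":94},{"tx":-0.98,"ty":0,"tz":-1,"turn":-0.26,"fingers":94},{"tx":-0.98,"ty":0,"tz":-1,"turn":-0.3,"fingers":94},{"tx":-0.98,"ty":0,"tz":-1,"turn":-0.34,"fingers":94},{"tx":-0.98,"ty":0,"tz":-1,"turn":-0.38,"fingers":94},{"tx":-0.98,"ty":0,"tz":-1,"turn":-0.431,"fingers":94},{"tx":-0.98,"ty":0,"tz":-1,"turn":-0.431,"fingers":94}]' 
python3 -c "
from h import *
go(464,165.4,205,-76.8)"
```

```text
clock: 1.8
eef_pos: [418.1, 36.3, 205.2]
eef_rot: [-1.571, 0.001, -1.339]
wrist_force: [0.4, -0.1, -0.6]
finger_gap: 94.0
clk 1.8 pos [418.11  36.29 205.22] rpy [-9.003e+01  8.000e-02 -7.670e+01] F [ 0.4  -0.13 -0.62] M [-0.063 -0.159 -0.045] gap 94.01
shift units [-0.5754  0.0017  0.3718] turn vec [ 0.0002  0.0006 -0.0004] j [-0.    0.    1.86  0.    1.28 -0.23]
```

```bash
python3 -m creep '[{"tx":-0.2,"ty":0,"tz":0.12,"turn":0.0006,"fingers":94},{"tx":-0.4,"ty":0,"tz":0.25,"turn":0.0006,"fingers":94},{"tx":-0.575,"ty":0,"tz":0.372,"turn":0.0006,"fingers":94},{"tx":-0.575,"ty":0,"tz":0.372,"turn":0.0006,"fingers":94},{"tx":-0.575,"ty":0,"tz":0.372,"turn":0.0006,"fingers":94}]' 
python3 - <<'E'
from h import *
import cv2
from cell import optics
for n in("top","scene"):
    c=optics.camera(n); cv2.imwrite(f"pics/{n}1.png",c["frame"][:,:,::-1])
    b=c["frame"][170:330,200:460,::-1]; cv2.imwrite(f"pics/z{n}1.png",cv2.resize(b,None,fx=3,fy=3,interpolation=2))
go(464,165.4,98,-76.8)
E
```

```text
clock: 2.3
eef_pos: [463.8, 165.6, 204.8]
eef_rot: [-1.572, 0.001, -1.342]
wrist_force: [-0.2, 0.1, 0.4]
finger_gap: 94.3
clk 2.4 pos [463.78 164.5  205.24] rpy [-9.005e+01  7.000e-02 -7.695e+01] F [-0.37 -0.09  0.16] M [ 0.006 -0.116 -0.007] gap 93.91
shift units [-0.0035  0.5362  0.0026] turn vec [ 0.0003 -0.0008 -0.0004] j [0.27 0.17 1.68 0.   1.29 0.04]
```

View pics/zscene1.png

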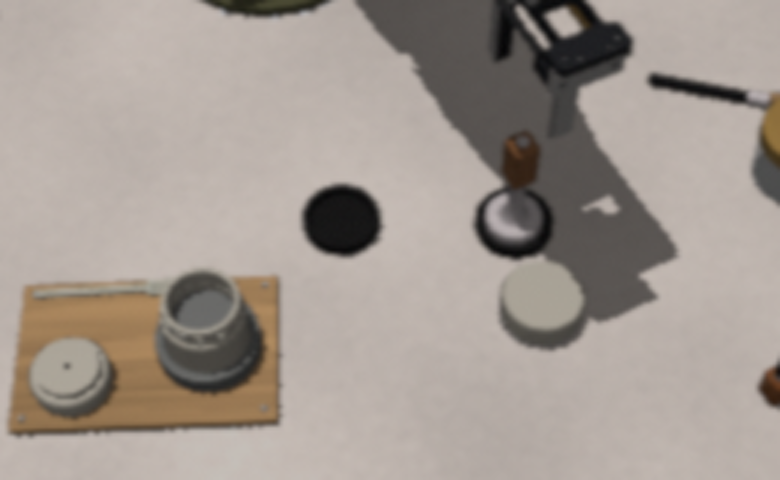

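The open fingers straddle the tamper at about (520,155) in the crop. Descending.

```bash
python3 -m creep '[{"tx":-0.003,"ty":0.1,"tz":0.002,"turn":0,"fingers":94},{"tx":-0.003,"ty":0.2,"tz":0.002,"turn":0,"fingers":94},{"tx":-0.003,"ty":0.3,"tz":0.002,"turn":0,"fingers":94},{"tx":-0.003,"ty":0.4,"tz":0.002,"turn":0,"fingers":94},{"tx":-0.003,"ty":0.48,"tz":0.002,"turn":0,"fingers":94},{"tx":-0.003,"ty":0.536,"tz":0.002,"turn":0,"fingers":94},{"tx":-0.003,"ty":0.536,"tz":0.002,"turn":0,"fingers":94},{"tx":-0.003,"ty":0.536,"tz":0.002,"turn":0,"fingers":40},{"tx":-0.003,"ty":0.536,"tz":0.002,"turn":0,"fingers":40},{"tx":-0.003,"ty":0.536,"tz":0.002,"turn":0,"fingers":40},{"tx":-0.003,"ty":0.536,"tz":0.002,"turn":0,"fingers":40},{"tx":-0.003,"ty":0.536,"tz":0.002,"turn":0,"fingers":40}]' 5
python3 - <<'E'
from h import *
import cv2
from cell import optics
c=optics.camera("scene"); b=c["frame"][170:290,300:460,::-1]; cv2.imwrite(f"pics/zs2.png",cv2.resize(b,None,fx=5,fy=5,interpolation=2))
go(464,165.4,98,-76.8)
E
```

```text
clock: 3.6
eef_pos: [464.0, 165.3, 98.3]
eef_rot: [-1.571, 0.001, -1.343]
wrist_force: [0.6, 0.1, -0.7]
finger_gap: 57.7
clk 3.65 pos [463.95 165.32  98.19] rpy [-9.004e+01  7.000e-02 -7.694e+01] F [-0.5   0.57 -0.3 ] M [ 0.075 -0.145 -0.027] gap 53.51
shift units [-0.0003  0.001   0.0003] turn vec [ 0.0002 -0.0008 -0.0004] j [0.27 0.3  1.8  0.   1.05 0.04]
```

View pics/zs2.png

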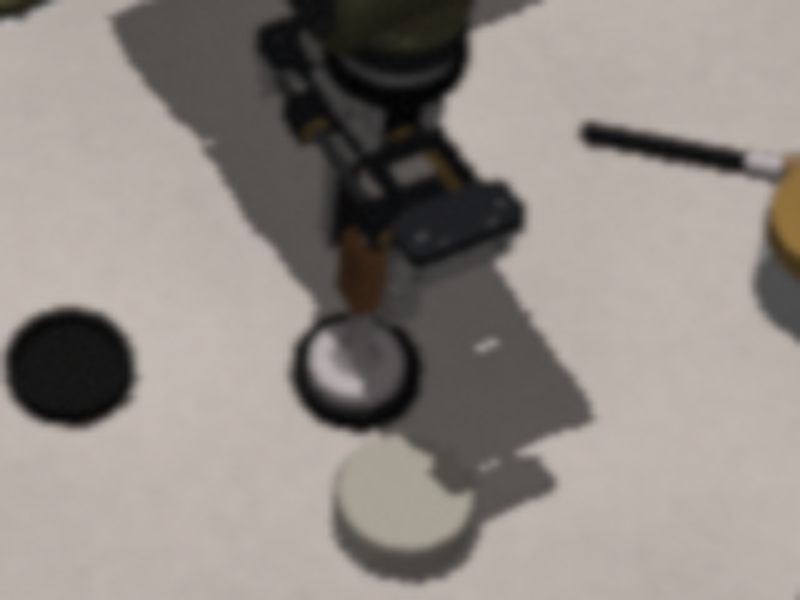

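Finger pace is about 90 mm/s and the pose is good. I'll close gently at 8 N first, then firmly.

```bash
python3 -m creep '[{"tx":0,"ty":0,"tz":0,"turn":0,"fingers":32},{"tx":0,"ty":0,"tz":0,"turn":0,"fingers":28},{"tx":0,"ty":0,"tz":0,"turn":0,"fingers":20},{"tx":0,"ty":0,"tz":0,"turn":0,"fingers":20},{"tx":0,"ty":0,"tz":0,"turn":0,"fingers":20},{"tx":0,"ty":0,"tz":0,"turn":0,"fingers":20},{"tx":0,"ty":0,"tz":0,"turn":0,"fingers":20},{"tx":0,"ty":0,"tz":0,"turn":0,"fingers":20}]' 8
python3 -c "
from h import *
go(464,165.4,98,-76.8)"
python3 -m creep '[{"tx":0,"ty":0,"tz":0,"turn":0,"fingers":10},{"tx":0,"ty":0,"tz":0,"turn":0,"fingers":10},{"tx":0,"ty":0,"tz":0,"turn":0,"fingers":10},{"tx":0,"ty":0,"tz":0,"turn":0,"fingers":10}]' 55
python3 -c "
from h import *
go(464,165.4,98,-76.8)"
```

```text
clock: 4.45
eef_pos: [463.9, 165.3, 98.1]
eef_rot: [-1.572, 0.001, -1.343]
wrist_force: [-1.6, 0.2, -0.7]
finger_gap: 28.0
clk 4.45 pos [463.89 165.32  98.12] rpy [-9.005e+01  7.000e-02 -7.694e+01] F [-1.58  0.22 -0.72] M [-0.069 -0.08  -0.015] gap 28.0
shift units [-0.0002  0.0006  0.0006] turn vec [ 0.0003 -0.0008 -0.0004] j [0.27 0.3  1.8  0.   1.05 0.04]
clock: 4.85
eef_pos: [463.9, 165.3, 98.1]
eef_rot: [-1.572, 0.001, -1.343]
wrist_force: [-0.0, 0.7, -1.4]
finger_gap: 27.5
clk 4.85 pos [463.92 165.32  98.11] rpy [-9.004e+01  7.000e-02 -7.694e+01] F [-0.01  0.68 -1.4 ] M [-0.034 -0.099  0.023] gap 27.53
shift units [-0.0003  0.0006  0.0005] turn vec [ 0.0002 -0.0008 -0.0004] j [0.27 0.3  1.8  0.   1.05 0.04]
```

Gripped: gap 27.5, side force negligible. Lift straight up.

```bash
python3 -m creep '[{"tx":0,"ty":-0.03,"tz":0,"turn":0,"fingers":10},{"tx":0,"ty":-0.1,"tz":0,"turn":0,"fingers":10},{"tx":0,"ty":-0.2,"tz":0,"turn":0,"fingers":10},{"tx":0,"ty":-0.3,"tz":0,"turn":0,"fingers":10},{"tx":0,"ty":-0.4,"tz":0,"turn":0,"fingers":10},{"tx":0,"ty":-0.5,"tz":0,"turn":0,"fingers":10},{"tx":0,"ty":-0.6,"tz":0,"turn":0,"fingers":10},{"tx":0,"ty":-0.65,"tz":0,"turn":0,"fingers":10},{"tx":0,"ty":-0.65,"tz":0,"turn":0,"fingers":10},{"tx":0,"ty":-0.65,"tz":0,"turn":0,"fingers":10}]'
python3 - <<'E'
from h import *
import cv2
from cell import optics
for n in("scene","top"):
    c=optics.camera(n); np.savez(f"{n}3.npz",**c); cv2.imwrite(f"pics/{n}3.png",c["frame"][:,:,::-1])
go(464+75,165.4-320.5,228,-76.8)
E
```

```text
clock: 5.85
eef_pos: [463.8, 165.1, 227.4]
eef_rot: [-1.573, 0.001, -1.343]
wrist_force: [-0.5, -0.5, -3.0]
finger_gap: 27.8
clk 5.95 pos [463.67 165.09 227.08] rpy [-9.014e+01  6.000e-02 -7.694e+01] F [-0.52  0.03 -2.2 ] M [-0.003 -0.093  0.013] gap 27.78
shift units [ 1.6446 -0.0064  0.0051] turn vec [ 0.0008 -0.0008 -0.0003] j [0.27 0.15 1.65 0.   1.34 0.04]
```

View pics/scene3.png

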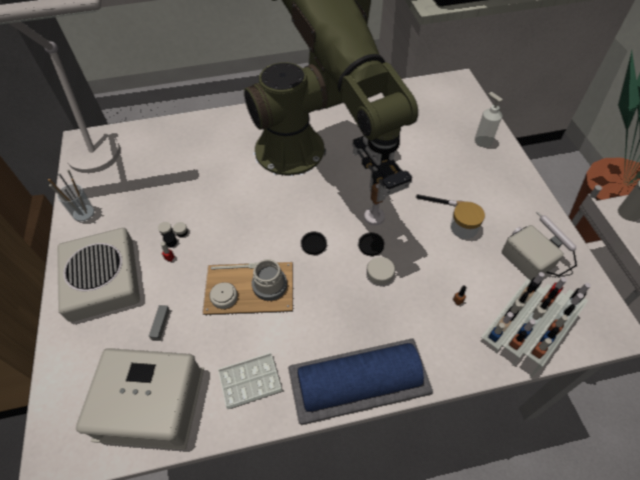

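View pics/top3.png

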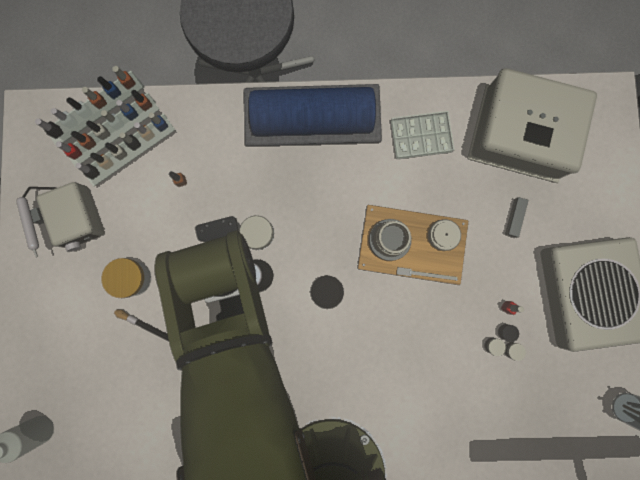

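The tamper is held with its foot at about (372,215) in the scene view. The emptied cup is at (371,244). Carry it over the jar.

```bash
python3 -m creep '[{"tx":0.08,"ty":0,"tz":0,"turn":0,"fingers":10},{"tx":0.22,"ty":0,"tz":0,"turn":0,"fingers":10},{"tx":0.38,"ty":0,"tz":0,"turn":0,"fingers":10},{"tx":0.54,"ty":0,"tz":0,"turn":0,"fingers":10},{"tx":0.7,"ty":0,"tz":0,"turn":0,"fingers":10},{"tx":0.85,"ty":0,"tz":0,"turn":0,"fingers":10},{"tx":0.95,"ty":0,"tz":0,"turn":0,"fingers":10},{"tx":1,"ty":0,"tz":0,"turn":0,"fingers":10},{"tx":1,"ty":0,"tz":0,"turn":0,"fingers":10}]'
python3 - <<'E'
from h import *
go(464+75,165.4-320.5,228,-76.8)
E
```

```text
clock: 6.85
eef_pos: [508.8, -30.3, 226.2]
eef_rot: [-1.574, 0.001, -1.344]
wrist_force: [-0.2, 0.5, -2.6]
finger_gap: 27.5
clk 6.85 pos [508.77 -30.34 226.18] rpy [-9.021e+01  8.000e-02 -7.702e+01] F [-0.2   0.49 -2.64] M [-0.006 -0.107 -0.005] gap 27.45
shift units [ 0.6418 -0.0101  0.0071] turn vec [ 0.0011 -0.0012 -0.0005] j [-0.13  0.2   1.6   0.    1.35 -0.36]
```

```bash
python3 -m creep '[{"tx":0.08,"ty":-0.01,"tz":0.007,"turn":-0.001,"fingers":10},{"tx":0.22,"ty":-0.01,"tz":0.007,"turn":-0.001,"fingers":10},{"tx":0.36,"ty":-0.01,"tz":0.007,"turn":-0.001,"fingers":10},{"tx":0.5,"ty":-0.01,"tz":0.007,"turn":-0.001,"fingers":10},{"tx":0.6,"ty":-0.01,"tz":0.007,"turn":-0.001,"fingers":10},{"tx":0.642,"ty":-0.01,"tz":0.007,"turn":-0.001,"fingers":10},{"tx":0.642,"ty":-0.01,"tz":0.007,"turn":-0.001,"fingers":10},{"tx":0.642,"ty":-0.01,"tz":0.007,"turn":-0.001,"fingers":10}]'
python3 - <<'E'
from h import *
import cv2
from cell import optics
go(464+75,165.4-320.5,228,-76.8)
for n in("scene","top"):
    c=optics.camera(n); np.savez(f"{n}4.npz",**c); cv2.imwrite(f"pics/{n}4.png",c["frame"][:,:,::-1])
    b=c["frame"][180:330,190:390,::-1] if n=="scene" else c["frame"][190:290,340:480,::-1]; cv2.imwrite(f"pics/z{n}4.png",cv2.resize(b,None,fx=4,fy=4,interpolation=2))
E
```

```text
clock: 7.65
eef_pos: [538.9, -154.0, 227.9]
eef_rot: [-1.575, 0.002, -1.34]
wrist_force: [1.1, 0.1, -3.3]
finger_gap: 27.6
clk 7.65 pos [ 538.94 -153.95  227.9 ] rpy [-90.21   0.11 -76.79] F [ 1.06  0.1  -3.27] M [-0.018 -0.11  -0.008] gap 27.62
shift units [ 0.0057 -0.0005 -0.001 ] turn vec [ 0.0012  0.     -0.0006] j [-0.34  0.31  1.46 -0.    1.38 -0.57]
```

View pics/zscene4.png

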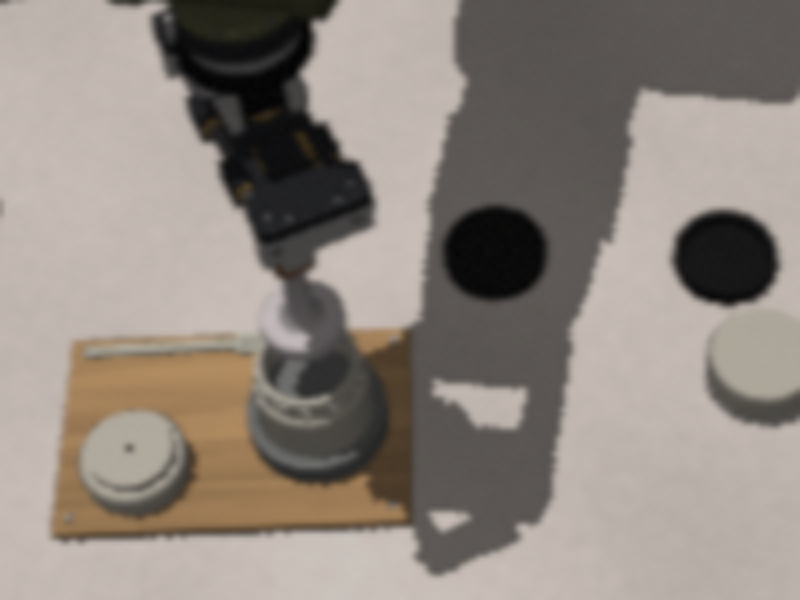

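View pics/ztop4.png

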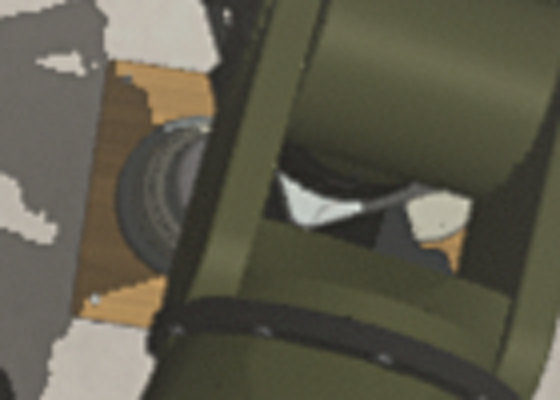

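```bash
cat >foot.py <<'E'
from h import *
import cv2
from scipy.optimize import minimize
def proj(c,P): 
    q=P@c["R"].T+c["t"]; return np.c_[c["fx"]*q[:,0]/q[:,2]+c["cx"],c["fy"]*q[:,1]/q[:,2]+c["cy"]]
a=np.linspace(0,2*np.pi,90)
def sil(c,x,y,z0,z1,r,S=8):
    P=np.vstack([np.c_[x+r*np.cos(a),y+r*np.sin(a),0*a+z] for z in(z0,z1)])
    h=cv2.convexHull(proj(c,P).astype(np.float32))
    m=np.zeros((480,640),np.uint8); cv2.fillConvexPoly(m,np.round(h*256).astype(np.int32),255,cv2.LINE_AA,8); return m/255.
def fit(c,mask,x,y,z0,z1,r,valid):
    f=lambda p:(np.abs(sil(c,p[0],p[1],z0,z1,r)-mask)*valid).sum()
    return minimize(f,[x,y],method="Nelder-Mead",options=dict(initial_simplex=[[x-4,y-4],[x+4,y],[x,y+4]],xatol=.05))
E
python3 - <<'E'
from foot import *
c=dict(np.load("scene4.npz")); X=cloud(c); s=c["frame"].astype(int)
zf=227.9-92.1
p=proj(c,np.array([[539,-155.,zf+7]]))[0]; print(p)
u,v=p.astype(int)
np.set_printoptions(linewidth=250)
print("cols",u-18,u+18)
for r in range(v-16,v+18,2): print(r,X[r,u-18:u+18:2,2].round(0))
for r in range(v-16,v+18,2): print(r,s[r,u-18:u+18:2].max(-1))
E
```

```text
[264.64063517 260.23440855]
cols 246 282
244 [  0.   1.   0.   4. 337. 337. 332. 329. 329. 252. 245. 220.   6.   0.  -3.   2.  -1.   6.]
246 [  1.   2.   1.   0.   0. 329. 325. 239. 238. 241. 220. 214.  -0.   1.   3.  -3.   0.   2.]
248 [  1.   0.  -0.  -4.  -0.   2. 219. 223. 219. 214.   0.   2.   2.   3.   3.  -2.  -1.   3.]
250 [ -2.   1.   3.   1.   7.   3.  -1. 196. 202. 200. 190. 151.   4.   1.   6.   1.   0.  -1.]
252 [  2.  -4.   5.   4.   5.   4. 151. 149. 190. 193. 185. 150. 152. 149.   3.  -2.   5.   2.]
254 [  3.   3.   1.   0.  nan 149. 150. 155. 183. 182. 176. 153. 151. 149. 153.   1.  -2.   2.]
256 [  2.   2.   4.   0.   3. 151. 151. 151. 169. 176. 170. 158. 156. 152. 153.   4.  -0.   4.]
258 [ -0.   5.   7.  -1. 147. 151. 153. 155. 159. 165. 158. 158. 154. 155. 151.   4.   6.  -1.]
260 [ -0.   0.   5.   1. 147. 153. 154. 153. 156. 159. 153. 154. 150. 150. 152.   5.  -0.   2.]
262 [  1.   3.  -0.  -2.   0.  nan 153. 151. 151. 153. 151. 149. 152. 153. 151.  96.  11.  13.]
264 [ 12.  16.  17.  20.  14. 153. 154. 149. 149. 146. 151. 151. 155. 153. 144.  96.  10.  11.]
266
[... 1162 characters left out ...]
60 [200 199 199 199 190 191 190 154 121  91  83  80  84  89  89 141 195 198]
262 [193 195 197 195 179 179 191 183 154 135 102  87  89  90  84 114 165 173]
264 [160 165 167 165 161 148 180 191 190 189 165  98  90  88  76  77 119 159]
266 [153 155 156 157 161 128 123 163 179 185 147  92  85  76  73  71  97 150]
268 [151 150 135 138 154  91  76  86 102 109 100  80  72  58  55  64  78 104]
270 [173 174 173 173 155  78  63  64  98  99  79  55  51  48  47  51  73  69]
272 [177 177 176 175 159  82  52  82 108 101  63  47  47  47  48  52  74  68]
274 [174 174 174 163 151 103  57 102 109  82  48  48  47  47  48  64  75  77]
276 [168 168 169 157 145 149  93 106 105  64  48  47  47  48  61  76  75  73]
```

```bash
python3 - <<'E'
from foot import *
c=dict(np.load("scene4.npz")); X=cloud(c); z=X[...,2]
zf=227.9-92.1
m=((z>125)&(z<164)).astype(float)
valid=np.zeros((480,640)); valid[253:276,244:286]=1; valid[np.isnan(z)]=0
valid[:,260:270]*= (np.arange(480)[:,None]>258)
m[(z>=164)]=1
r=fit(c,m,539,-155,zf,zf+14,28.5,valid); print("foot scene",r.x,r.fun)
# jar rim & cup with the same method, in scene0/top0/scene3
for n in("scene0","scene3","top0","top3"):
    c=dict(np.load(n+".npz")); z=cloud(c)[...,2]
    # outer neck rim: pixels with z>88 plus bore -> rim silhouette on far side; fit annulus by depth
    def ann(p):
        A=sil(c,p[0],p[1],96.5,97,36)-sil(c,p[0],p[1],96.5,97,31); return A
    X=cloud(c); near=np.hypot(X[...,0]-540,X[...,1]+156)<60
    mk=((z>91)&near).astype(float)
    f=lambda p:np.abs(ann(p)-mk).sum()
    r=minimize(f,[540,-155],method="Nelder-Mead",options=dict(initial_simplex=[[537,-158],[543,-155],[540,-152]],xatol=.05)); print(n,"jar",r.x.round(2),round(r.fun,1),"n",mk.sum())
    g=c["frame"].max(-1)
    if n!="top3":
        mk=(g<90).astype(float); va=np.zeros_like(mk); 
        P=proj(c,np.array([[465.,165,8]]))[0].astype(int); va[P[1]-18:P[1]+19,P[0]-20:P[0]+21]=1
        cu=sil(c,465,165,6,16,29); va[cu>0]=0
        if n.endswith("0"): va[(z>25)]=0
        r=fit(c,mk,465,165,0,16,40,va); print(n,"cup",r.x.round(2),round(r.fun,1))
E
```

```text
foot scene [ 533.49739652 -153.54806331] 29.08235294117647
scene0 jar [ 540.88 -156.92] 104.4 n 176.0
scene0 cup [460.32 168.52] 90.4
scene3 jar [ 540.79 -156.82] 110.4 n 181.0
scene3 cup [448.52 204.49] 148.9
top0 jar [ 538.94 -153.6 ] 139.4 n 235.0
top0 cup [463.94 166.6 ] 122.4
top3 jar [ 539.41 -153.72] 141.9 n 232.0
```

```bash
python3 - <<'E'
from foot import *
c=dict(np.load("scene4.npz")); X=cloud(c); z=X[...,2]
m=(z>130)&(z<158)&(np.hypot(X[...,0]-539,X[...,1]+155)<45)
P=X[m]; print(len(P),P.min(0),P.max(0)); print("y mid",(P[:,1].min()+P[:,1].max())/2,"x",P[:,0].min(),P[:,0].max())
b=c["frame"][180:330,190:390,::-1].copy(); b=cv2.resize(b,None,fx=4,fy=4,interpolation=2)
def dr(x,y,zz,r,col):
    q=proj(c,np.c_[x+r*np.cos(a),y+r*np.sin(a),0*a+zz]); q=(q-[190,180]+.5)*4-.5
    cv2.polylines(b,[np.round(q).astype(np.int32)],True,col,1)
dr(539,-155,135.8,28.5,(0,0,255));dr(539,-155,149.8,28.5,(0,255,0))
dr(540.9,-156.8,97,31,(255,0,0));dr(540.9,-156.8,97,36,(255,0,0))
cv2.imwrite("pics/ov4.png",b)
E
```

```text
283 [ 513.86289274 -182.00359812  135.9254805 ] [ 567.50690117 -126.39556393  157.96349871]
y mid -154.19958102756613 x 513.8628927350519 567.5069011690272
```

View pics/ov4.png

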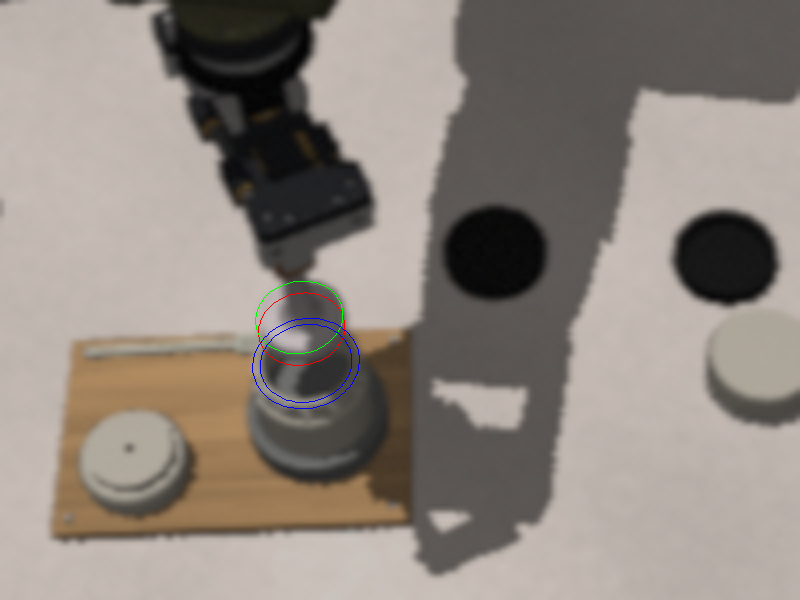

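The overlay shows the foot sitting slightly up and left of the mouth centre (foot about (301,318), rim centre (306,363) in the crop). I'll shift about +3,−2 mm and go down to just above the rim, where the comparison is direct.

```bash
python3 - <<'E'
from h import *
go(542,-156,194,-76.8)
E
```

```text
clk 7.75 pos [ 538.97 -154.    228.1 ] rpy [-9.020e+01  9.000e-02 -7.677e+01] F [ 0.55 -0.14 -2.48] M [-0.001 -0.085 -0.027] gap 27.63
shift units [0.0135 0.1705 0.013 ] turn vec [ 0.0011  0.0001 -0.0005] j [-0.34  0.31  1.46 -0.    1.38 -0.57]
```

```bash
python3 -m creep '[{"tx":0.0135,"ty":0.04,"tz":0.013,"turn":0,"fingers":10},{"tx":0.0135,"ty":0.1,"tz":0.013,"turn":0,"fingers":10},{"tx":0.0135,"ty":0.15,"tz":0.013,"turn":0,"fingers":10},{"tx":0.0135,"ty":0.17,"tz":0.013,"turn":0,"fingers":10},{"tx":0.0135,"ty":0.17,"tz":0.013,"turn":0,"fingers":10},{"tx":0.0135,"ty":0.17,"tz":0.013,"turn":0,"fingers":10}]'
python3 - <<'E'
from foot import *
from cell import optics
go(542,-156,194,-76.8)
c=optics.camera("scene"); np.savez("scene5.npz",**c)
b=cv2.resize(c["frame"][230:310,220:320,::-1],None,fx=8,fy=8,interpolation=cv2.INTER_CUBIC)[:600]
cv2.imwrite("pics/z5.png",b)
z=cloud(c)[...,2]; X=cloud(c)
np.set_printoptions(linewidth=250)
for r in range(250,296,2): print(r,z[r,246:292:2].round(0))
E
```

```text
clock: 8.35
eef_pos: [542.1, -156.1, 194.3]
eef_rot: [-1.574, 0.002, -1.34]
wrist_force: [0.3, 0.8, -2.6]
finger_gap: 27.6
clk 8.35 pos [ 542.09 -156.07  194.26] rpy [-9.018e+01  9.000e-02 -7.678e+01] F [ 0.28  0.77 -2.55] M [-0.045 -0.126  0.015] gap 27.61
shift units [-0.0004  0.0013 -0.0003] turn vec [ 0.001   0.0001 -0.0005] j [-0.35  0.34  1.49 -0.    1.31 -0.58]
250 [  1.   1.   3.  -1. 314. 328. 330. 325. 319. 318. 304. 299. 297. 293.  -1.   5.   3.   3.  -3.  -1.   2.   1.   0.]
252 [ -2.   1.   5.  -1.   2. 317. 321. 309. 304. 302. 297. 293.   3.   0.   2.  -1.   2.   3.   1.   2.   3.   1.  -4.]
254 [  6.   6.   1.   2.  -2. 307. 297. 296. 299. 213. 209. 206.   1.   2.   2.   2.   1.   4.   0.   2.  -2.   3.  -2.]
256 [  7.  -1.   2.   0.   4. 297. 293. 193. 206. 183. 182.   4.  -1.   1.   1.  -0.   2.   1.   2.   5.   0.   2.   1.]
258 [ -1.   2.   3.  nan   2.  -6.  -2. 185. 171. 170. 164. 120.   1.   1.   0.   2.   6.  -2.   2.   4.  -1.  -0.   4.]
260 [  1.  -3.  -1.   2.   4.   2.   2. 117. 155. 160. 156. 115. 115. 116.   2.  -0.   3.   3.   3.  -1.  -1.   2.   1.]
262
[... 1169 characters left out ...]
37.  14.  12.]
282 [13. 13. 15. 36. 57. 75. 82. 87. 88. 92. 92. 90. 92. 85. 79. 81. 72. 62. 41. 41. 33. 11. 12.]
284 [16. 11. 11. 35. 37. 68. 79. 82. 86. 82. 84. 81. 84. 82. 76. 69. 65. 51. 34. 32. 27. 10.  9.]
286 [15. 10. 13. 39. 38. 53. 68. 72. 77. 79. 81. 74. 75. 66. 64. 59. 51. 42. 33. 41. 27. 12. 16.]
288 [15.  9. 11. 35. 41. 36. 52. 59. 59. 63. 64. 70. 65. 59. 55. 52. 45. 36. 39. 36. 17. 16. 14.]
290 [14. 15. 11. 14. 35. 38. 37. 49. 53. 57. 54. 55. 53. 49. 45. 41. 32. 40. 36. 28. 14. 17. 16.]
292 [15. 18. 13. 11. 34. 36. 34. 34. 34. 45. 43. nan 40. 39. 36. 39. 36. 38. 25. 19. 14. 14. 13.]
294 [14. 12. 15. 12. 14. 32. 35. 38. 31. 39. 38. 35. 35. 38. 38. 38. 34. 27. 21.  6. 13. 14. 11.]
```

View pics/z5.png

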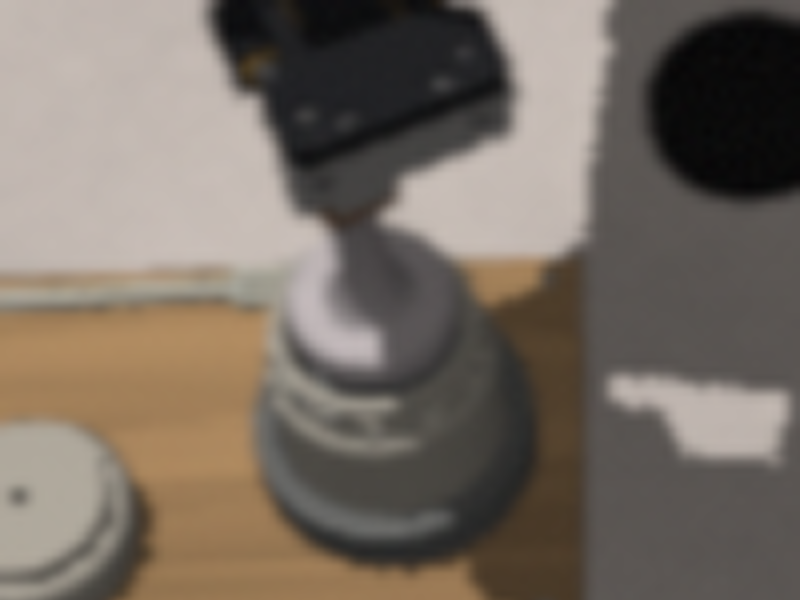

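```bash
cat >fit5.py <<'E'
from foot import *
import sys
def run(name,zf,x0,y0):
    c=dict(np.load(name)); X=cloud(c); z=X[...,2]
    q=proj(c,np.array([[x0,y0,zf+7]]))[0].astype(int)
    m=((z>103)&(z<zf+14+9)|(z>zf+23)).astype(float)
    # all foot px incl. stem above; limit to rows below the stem/gripper overlap
    valid=np.zeros((480,640)); valid[q[1]-10:q[1]+16,q[0]-22:q[0]+23]=1; valid[np.isnan(z)]=0
    st=(z>zf+23); valid[cv2.dilate(st.astype(np.uint8),np.ones((3,3)))>0]=0
    r=fit(c,m,x0,y0,zf,zf+14,28.5,valid); return c,r
if __name__=="__main__":
    for dz in(-1,0,1,2):
        c,r=run("scene5.npz",102.2+dz,542,-156); print(dz,r.x.round(2),round(r.fun,1))
E
python3 fit5.py; python3 - <<'E'
# sanity of rim annulus fit in the unobstructed view: vary height
from foot import *
c=dict(np.load("scene3.npz")); X=cloud(c); z=X[...,2]; near=np.hypot(X[...,0]-540,X[...,1]+156)<60
# silhouette of bore + neck above z 88:  region inside outer rim ellipse (bore interior pixels incl.)
mk=((z>92)&near).astype(np.uint8); cs,_=cv2.findContours(mk,0,2); h=cv2.convexHull(np.vstack(cs)); M=np.zeros_like(mk); cv2.fillConvexPoly(M,h,1)
va=np.ones((480,640))
for zz in(95,97):
  r=fit(c,M.astype(float),540,-156,zz-3.,zz,36,va); print("outer",zz,r.x,r.fun)
# bore: plate+wall region enclosed
bo=((z<92)&near&(M>0)).astype(np.uint8); n,l,s,ce=cv2.connectedComponentsWithStats(bo); print(s,ce)
k=1+np.argmax(s[1:,4]); Bm=(l==k).astype(float)
for zz in(96,97):
  r=fit(c,Bm,540,-156,zz-.1,zz,31,va); print("bore",zz,r.x,r.fun)
E
```

```text
-1 [ 536.2  -155.78] 36.9
0 [ 536.86 -155.73] 37.2
1 [ 537.77 -155.76] 41.2
2 [ 538.   -156.09] 41.6
outer 95 [ 539.56171957 -156.72622552] 31.050980392156863
outer 97 [ 540.71761476 -156.73028344] 31.725490196078432
[[     0      0    640    480 306861]
 [   255    261     23     19    322]
 [   279    267      1      1      1]
 [   279    271      1      1      1]
 [   279    273      1      1      1]
 [   253    274      1      1      1]
 [   254    277      1      1      1]
 [   256    279      1      1      1]
 [   258    280      1      1      1]
 [   266    281      7      3      9]
 [   262    282      1      1      1]] [[319.55897947 239.46544527]
 [266.07142857 270.35093168]
 [279.         267.        ]
 [279.         271.        ]
 [279.         273.        ]
 [253.         274.        ]
 [254.         277.        ]
 [256.         279.        ]
 [258.         280.        ]
 [268.55555556 282.        ]
 [262.         282.        ]]
bore 96 [ 540.16548051 -156.48024622] 69.6078431372549
bore 97 [ 540.51809901 -157.07589775] 69.90980392156862
```

```bash
python3 - <<'E'
from foot import *
c=dict(np.load("scene5.npz"))
b=cv2.resize(c["frame"][230:310,220:320,::-1],None,fx=8,fy=8,interpolation=cv2.INTER_CUBIC)[:600]
def P(pts): return np.round((proj(c,np.array(pts,float))-[220,230]+.5)*8-.5).astype(np.int32)
def dr(x,y,zz,r,col): cv2.polylines(b,[P(np.c_[x+r*np.cos(a),y+r*np.sin(a),0*a+zz])],True,col,1)
dr(542,-156,102.2,28.5,(0,0,255));dr(542,-156,116.2,28.5,(0,255,0))
dr(540.7,-156.8,97,36,(255,0,0))
cv2.polylines(b,[P([[542,-156,116],[542,-156,176]])],False,(0,255,255),1)
j=np.array([np.cos(np.radians(13.2)),np.sin(np.radians(13.2)),0]);k=np.array([-j[1],j[0],0]); o=np.array([542,-156,194.3])
cv2.polylines(b,[P([o+14*j+8*k,o+14*j-8*k,o-14*j-8*k,o-14*j+8*k])],True,(255,0,255),1)
cv2.imwrite("pics/ov5.png",b)
# foot fits pre-grasp
for n,zf in(("scene0",6),("top0",6)):
    c=dict(np.load(n+".npz")); z=cloud(c)[...,2]; g=c["frame"].max(-1)
    q=proj(c,np.array([[464,165.4,20.]]))[0]; print(n,q)
E
```

```text
scene0 [370.88142837 241.69244333]
top0 [256.37196302 275.63213649]
```

View pics/ov5.png

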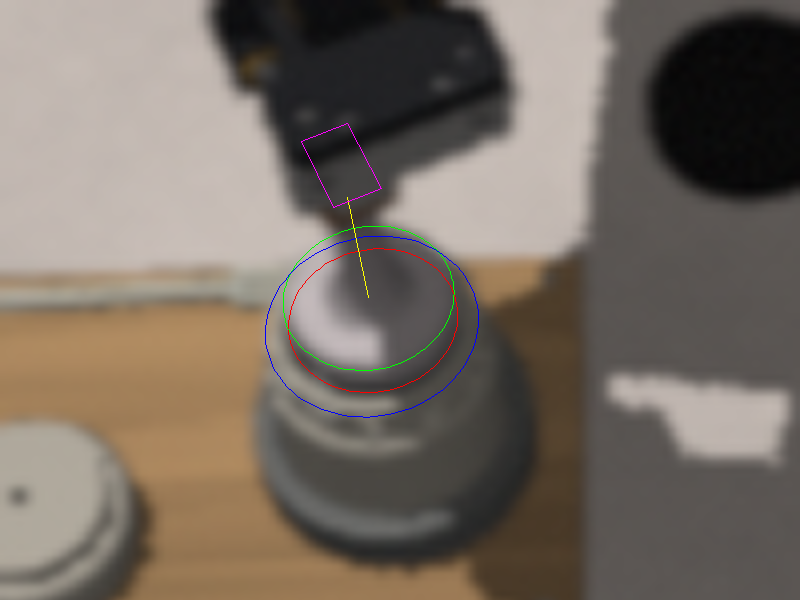

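The model overlay (foot drawn at the TCP, red and green; rim, blue) sits concentric with the picture to about 1–2 mm. I'll descend to the rim in small steps and watch the force.

```bash
python3 - <<'E'
from h import *
go(541.3,-155.4,186,-76.8)
E
python3 -m creep '[{"tx":-0.005,"ty":0.01,"tz":-0.004,"turn":0,"fingers":10},{"tx":-0.004,"ty":0.02,"tz":-0.003,"turn":0,"fingers":10},{"tx":-0.004,"ty":0.028,"tz":-0.003,"turn":0,"fingers":10},{"tx":-0.004,"ty":0.034,"tz":-0.003,"turn":0,"fingers":10}]'
python3 - <<'E'
from h import *
go(541.3,-155.4,186,-76.8)
E
```

```text
clk 8.4 pos [ 542.14 -156.09  194.49] rpy [-9.016e+01  7.000e-02 -7.678e+01] F [-1.42  0.98 -1.6 ] M [-0.022 -0.072 -0.025] gap 27.44
shift units [-0.0043  0.0425 -0.0032] turn vec [ 0.0009  0.0001 -0.0004] j [-0.35  0.34  1.49 -0.    1.31 -0.58]
clock: 8.8
eef_pos: [541.3, -155.4, 187.5]
eef_rot: [-1.574, 0.001, -1.34]
wrist_force: [0.3, -0.3, -2.4]
finger_gap: 27.8
clk 8.8 pos [ 541.34 -155.43  187.51] rpy [-9.017e+01  8.000e-02 -7.678e+01] F [ 0.33 -0.26 -2.36] M [-0.042 -0.143  0.023] gap 27.82
shift units [-0.0002  0.0076 -0.0002] turn vec [ 0.0009  0.0001 -0.0004] j [-0.34  0.35  1.5  -0.    1.3  -0.58]
```

```bash
for i in 1; do python3 -m creep '[{"tx":0,"ty":0.005,"tz":0,"turn":0,"fingers":10},{"tx":0,"ty":0.01,"tz":0,"turn":0,"fingers":10},{"tx":0,"ty":0.015,"tz":0,"turn":0,"fingers":10}]'; done
python3 - <<'E'
from h import *
go(541.3,-155.4,186,-76.8)
E
python3 -m creep '[{"tx":0,"ty":0.005,"tz":0,"turn":0,"fingers":10},{"tx":0,"ty":0.01,"tz":0,"turn":0,"fingers":10},{"tx":0,"ty":0.015,"tz":0,"turn":0,"fingers":10}]'
python3 - <<'E'
from foot import *
from cell import optics
go(541.3,-155.4,186,-76.8)
c=optics.camera("scene"); np.savez("scene6.npz",**c)
b=cv2.resize(c["frame"][230:305,220:320,::-1],None,fx=8,fy=8,interpolation=cv2.INTER_CUBIC)
cv2.imwrite("pics/z6.png",b)
E
```

```text
clock: 9.1
eef_pos: [541.3, -155.5, 184.4]
eef_rot: [-1.574, 0.001, -1.34]
wrist_force: [-0.4, -0.3, -1.7]
finger_gap: 27.8
clk 9.1 pos [ 541.34 -155.45  184.45] rpy [-9.017e+01  7.000e-02 -7.678e+01] F [-0.44 -0.33 -1.73] M [ 0.005 -0.079 -0.028] gap 27.77
shift units [-0.0003 -0.0078 -0.0002] turn vec [ 0.0009  0.0001 -0.0004] j [-0.34  0.35  1.51 -0.    1.29 -0.58]
clock: 9.4
eef_pos: [541.3, -155.4, 181.4]
eef_rot: [-1.574, 0.001, -1.34]
wrist_force: [0.8, 0.3, -2.5]
finger_gap: 27.8
clk 9.4 pos [ 541.34 -155.45  181.37] rpy [-9.017e+01  7.000e-02 -7.678e+01] F [ 0.82  0.34 -2.5 ] M [-0.052 -0.093 -0.021] gap 27.79
shift units [-0.0003 -0.0232 -0.0002] turn vec [ 0.0009  0.0001 -0.0004] j [-0.34  0.35  1.51 -0.    1.28 -0.58]
```

View pics/z6.png

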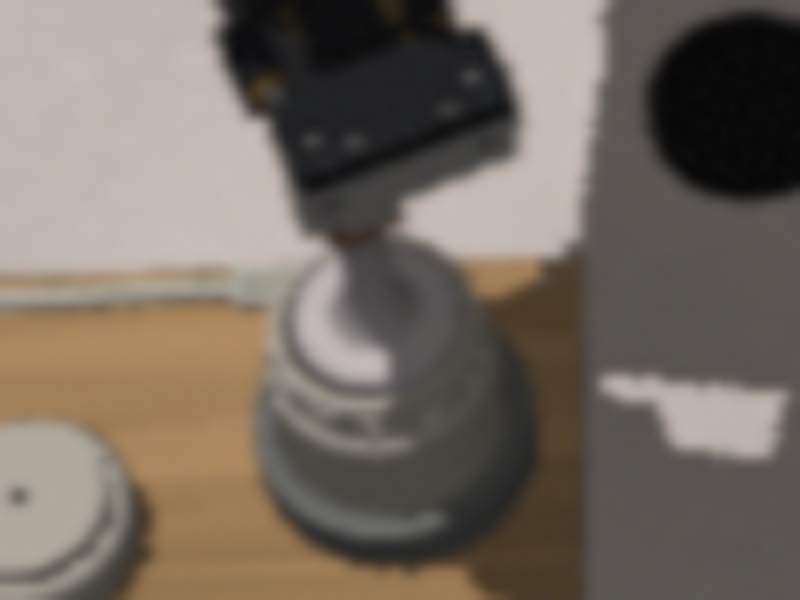

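The foot is inside the mouth at (380,320) with no contact force. Continue down towards the plate.

```bash
python3 -m creep '[{"tx":0,"ty":0.01,"tz":0,"turn":0,"fingers":10},{"tx":0,"ty":0.02,"tz":0,"turn":0,"fingers":10},{"tx":0,"ty":0.03,"tz":0,"turn":0,"fingers":10},{"tx":0,"ty":0.04,"tz":0,"turn":0,"fingers":10},{"tx":0,"ty":0.05,"tz":0,"turn":0,"fingers":10},{"tx":0,"ty":0.06,"tz":0,"turn":0,"fingers":10},{"tx":0,"ty":0.07,"tz":0,"turn":0,"fingers":10}]'
python3 - <<'E'
from h import *
go(541.3,-155.4,156,-76.8)
E
python3 -m creep '[{"tx":0,"ty":0.005,"tz":0,"turn":0,"fingers":10},{"tx":0,"ty":0.01,"tz":0,"turn":0,"fingers":10},{"tx":0,"ty":0.015,"tz":0,"turn":0,"fingers":10},{"tx":0,"ty":0.02,"tz":0,"turn":0,"fingers":10}]'
python3 - <<'E'
from h import *
go(541.3,-155.4,156,-76.8)
E
```

```text
clock: 10.15
eef_pos: [541.2, -155.4, 167.0]
eef_rot: [-1.574, 0.001, -1.34]
wrist_force: [0.6, 0.5, -2.5]
finger_gap: 28.0
clk 10.15 pos [ 541.22 -155.43  167.02] rpy [-9.018e+01  8.000e-02 -7.678e+01] F [ 0.63  0.46 -2.48] M [-0.052 -0.142 -0.023] gap 27.99
shift units [0.     0.0551 0.0006] turn vec [ 0.001   0.0001 -0.0005] j [-0.34  0.36  1.53 -0.    1.25 -0.58]
clock: 10.55
eef_pos: [541.2, -155.4, 163.0]
eef_rot: [-1.574, 0.001, -1.34]
wrist_force: [-0.2, -0.4, -2.8]
finger_gap: 27.7
clk 10.55 pos [ 541.23 -155.42  162.99] rpy [-9.018e+01  8.000e-02 -7.678e+01] F [-0.15 -0.35 -2.81] M [-0.035 -0.051 -0.043] gap 27.7
shift units [0.0001 0.0349 0.0005] turn vec [ 0.001   0.0001 -0.0005] j [-0.34  0.37  1.53 -0.    1.24 -0.58]
```

Foot at about z = 71, the top of the plate's possible edge. Continue in steps of about 0.6 mm.

```bash
for k in 1 2 3; do :; done
python3 -m creep '[{"tx":0,"ty":0.003,"tz":0,"turn":0,"fingers":10},{"tx":0,"ty":0.006,"tz":0,"turn":0,"fingers":10},{"tx":0,"ty":0.009,"tz":0,"turn":0,"fingers":10},{"tx":0,"ty":0.012,"tz":0,"turn":0,"fingers":10}]'
python3 -m creep '[{"tx":0,"ty":0.003,"tz":0,"turn":0,"fingers":10},{"tx":0,"ty":0.006,"tz":0,"turn":0,"fingers":10},{"tx":0,"ty":0.009,"tz":0,"turn":0,"fingers":10},{"tx":0,"ty":0.012,"tz":0,"turn":0,"fingers":10}]'
python3 -m creep '[{"tx":0,"ty":0.003,"tz":0,"turn":0,"fingers":10},{"tx":0,"ty":0.006,"tz":0,"turn":0,"fingers":10},{"tx":0,"ty":0.009,"tz":0,"turn":0,"fingers":10},{"tx":0,"ty":0.012,"tz":0,"turn":0,"fingers":10}]'
python3 - <<'E'
from h import *
go(541.3,-155.4,150,-76.8)
E
```

```text
clock: 10.95
eef_pos: [541.2, -155.4, 160.5]
eef_rot: [-1.574, 0.001, -1.34]
wrist_force: [0.4, -0.5, -3.0]
finger_gap: 27.8
clock: 11.35
eef_pos: [541.2, -155.4, 158.3]
eef_rot: [-1.574, 0.001, -1.34]
wrist_force: [-0.4, 0.4, 0.1]
finger_gap: 27.4
clock: 11.75
eef_pos: [541.4, -155.5, 156.6]
eef_rot: [-1.573, 0.001, -1.34]
wrist_force: [-2.2, 0.7, 6.1]
finger_gap: 27.5
clk 11.75 pos [ 541.37 -155.5   156.58] rpy [-9.013e+01  5.000e-02 -7.678e+01] F [-2.16  0.67  6.06] M [0.2   0.7   0.025] gap 27.54
shift units [-0.0006  0.0329 -0.0001] turn vec [ 0.0007  0.0001 -0.0003] j [-0.34  0.37  1.54 -0.    1.23 -0.58]
```

Contact at TCP z of about 158.5, now pushing about 8.7 N net (the baseline is −2.6). Continue with the plate moving.

```bash

python3 -m creep '[{"tx":0,"ty":0.004,"tz":0,"turn":0,"fingers":10},{"tx":0,"ty":0.008,"tz":0,"turn":0,"fingers":10},{"tx":0,"ty":0.012,"tz":0,"turn":0,"fingers":10},{"tx":0,"ty":0.016,"tz":0,"turn":0,"fingers":10}]'
python3 - <<'E'
from h import *
go(541.3,-155.4,150,-76.8)
E
python3 -m creep '[{"tx":0,"ty":0.004,"tz":0,"turn":0,"fingers":10},{"tx":0,"ty":0.008,"tz":0,"turn":0,"fingers":10},{"tx":0,"ty":0.012,"tz":0,"turn":0,"fingers":10},{"tx":0,"ty":0.016,"tz":0,"turn":0,"fingers":10}]'
python3 - <<'E'
from h import *
go(541.3,-155.4,150,-76.8)
E
```

```text
clock: 12.15
eef_pos: [541.4, -155.5, 154.0]
eef_rot: [-1.573, 0.001, -1.34]
wrist_force: [-3.1, 0.9, 6.6]
finger_gap: 27.7
clk 12.15 pos [ 541.39 -155.51  154.02] rpy [-9.011e+01  3.000e-02 -7.678e+01] F [-3.12  0.92  6.63] M [0.328 0.789 0.003] gap 27.72
shift units [-0.0006  0.0201 -0.0003] turn vec [ 0.0006  0.0001 -0.0002] j [-0.34  0.38  1.54 -0.    1.22 -0.58]
clock: 12.55
eef_pos: [541.4, -155.5, 151.4]
eef_rot: [-1.573, 0.0, -1.34]
wrist_force: [-2.9, 0.8, 6.8]
finger_gap: 27.3
clk 12.55 pos [ 541.38 -155.5   151.43] rpy [-9.010e+01  2.000e-02 -7.678e+01] F [-2.88  0.81  6.81] M [ 0.307  0.851 -0.009] gap 27.35
shift units [-0.0006  0.0072 -0.0003] turn vec [ 0.0005  0.0001 -0.0001] j [-0.34  0.38  1.55 -0.    1.22 -0.57]
```

The push is steady at 9.4 N with the plate sliding down. The side force of −3 N in x suggests wall contact on the +x side, so I'll ease about 1 mm to −x while descending.

```bash

python3 -m creep '[{"tx":-0.001,"ty":0.004,"tz":-0.002,"turn":0,"fingers":10},{"tx":-0.002,"ty":0.008,"tz":-0.004,"turn":0,"fingers":10},{"tx":-0.003,"ty":0.012,"tz":-0.006,"turn":0,"fingers":10},{"tx":-0.003,"ty":0.016,"tz":-0.006,"turn":0,"fingers":10}]'
python3 - <<'E'
from h import *
go(541.3,-155.4,150,-76.8)
E
```

```text
clock: 12.95
eef_pos: [540.8, -155.3, 149.3]
eef_rot: [-1.57, -0.001, -1.34]
wrist_force: [-0.6, 1.9, 6.6]
finger_gap: 27.7
clk 12.95 pos [ 540.79 -155.34  149.29] rpy [-8.996e+01 -5.000e-02 -7.678e+01] F [-0.59  1.94  6.64] M [ 0.184 -0.175 -0.006] gap 27.72
shift units [ 0.0009 -0.0035  0.0024] turn vec [-0.0002  0.0001  0.0003] j [-0.34  0.38  1.55 -0.    1.21 -0.58]
```

```bash

python3 -m creep '[{"tx":-0.002,"ty":0.004,"tz":0.001,"turn":0,"fingers":10},{"tx":-0.002,"ty":0.008,"tz":0.001,"turn":0,"fingers":10},{"tx":-0.002,"ty":0.012,"tz":0.001,"turn":0,"fingers":10},{"tx":-0.002,"ty":0.016,"tz":0.001,"turn":0,"fingers":10},{"tx":-0.002,"ty":0.02,"tz":0.001,"turn":0,"fingers":10},{"tx":-0.002,"ty":0.024,"tz":0.001,"turn":0,"fingers":10},{"tx":-0.002,"ty":0.028,"tz":0.001,"turn":0,"fingers":10},{"tx":-0.002,"ty":0.032,"tz":0.001,"turn":0,"fingers":10}]'
python3 - <<'E'
from h import *
go(541.3,-155.4,135,-76.8)
E
```

```text
clock: 13.75
eef_pos: [541.0, -155.2, 143.6]
eef_rot: [-1.57, -0.002, -1.34]
wrist_force: [-2.6, -0.9, 6.7]
finger_gap: 27.6
clk 13.75 pos [ 541.02 -155.17  143.62] rpy [-89.93  -0.1  -76.78] F [-2.56 -0.88  6.66] M [-0.12   0.698  0.041] gap 27.6
shift units [0.0014 0.0431 0.001 ] turn vec [-0.0004  0.0001  0.0006] j [-0.34  0.38  1.56 -0.    1.2  -0.57]
```

```bash

python3 -m creep '[{"tx":0,"ty":0.004,"tz":-0.003,"turn":0,"fingers":10},{"tx":0.001,"ty":0.008,"tz":-0.004,"turn":0,"fingers":10},{"tx":0.001,"ty":0.012,"tz":-0.004,"turn":0,"fingers":10},{"tx":0.001,"ty":0.016,"tz":-0.004,"turn":0,"fingers":10},{"tx":0.001,"ty":0.02,"tz":-0.004,"turn":0,"fingers":10},{"tx":0.001,"ty":0.024,"tz":-0.004,"turn":0,"fingers":10},{"tx":0.001,"ty":0.028,"tz":-0.004,"turn":0,"fingers":10},{"tx":0.001,"ty":0.032,"tz":-0.004,"turn":0,"fingers":10},{"tx":0.001,"ty":0.036,"tz":-0.004,"turn":0,"fingers":10},{"tx":0.001,"ty":0.04,"tz":-0.004,"turn":0,"fingers":10}]'
python3 - <<'E'
from h import *
go(540.8,-155.4,130,-76.8)
E
```

```text
clock: 14.75
eef_pos: [540.7, -155.5, 136.5]
eef_rot: [-1.568, -0.002, -1.34]
wrist_force: [-2.0, 2.1, 7.6]
finger_gap: 27.8
clk 14.75 pos [ 540.74 -155.46  136.47] rpy [-89.85  -0.12 -76.78] F [-1.99  2.13  7.64] M [0.612 0.253 0.015] gap 27.8
shift units [-0.0003  0.0324  0.0003] turn vec [-0.0008  0.0001  0.0007] j [-0.34  0.39  1.57 -0.    1.18 -0.58]
```

```bash

python3 -m creep '[{"tx":-0.002,"ty":0.004,"tz":-0.001,"turn":0,"fingers":10},{"tx":-0.003,"ty":0.008,"tz":-0.001,"turn":0,"fingers":10},{"tx":-0.003,"ty":0.012,"tz":-0.001,"turn":0,"fingers":10},{"tx":-0.003,"ty":0.016,"tz":-0.001,"turn":0,"fingers":10},{"tx":-0.003,"ty":0.02,"tz":-0.001,"turn":0,"fingers":10},{"tx":-0.003,"ty":0.024,"tz":-0.001,"turn":0,"fingers":10}]'
python3 - <<'E'
from h import *
go(540.8,-155.4,130,-76.8)
E
python3 -m creep '[{"tx":0,"ty":0.003,"tz":0,"turn":0,"fingers":10},{"tx":0,"ty":0.006,"tz":0,"turn":0,"fingers":10},{"tx":0,"ty":0.009,"tz":0,"turn":0,"fingers":10}]'
python3 -m creep '[{"tx":0,"ty":0.003,"tz":0,"turn":0,"fingers":10},{"tx":0,"ty":0.006,"tz":0,"turn":0,"fingers":10},{"tx":0,"ty":0.009,"tz":0,"turn":0,"fingers":10}]'
python3 - <<'E'
from h import *
go(540.8,-155.4,130,-76.8)
E
```

```text
clock: 15.35
eef_pos: [540.7, -155.2, 132.5]
eef_rot: [-1.567, -0.003, -1.34]
wrist_force: [-2.3, -0.1, 7.9]
finger_gap: 27.6
clk 15.35 pos [ 540.71 -155.19  132.53] rpy [-89.8   -0.17 -76.78] F [-2.28 -0.08  7.91] M [0.022 0.609 0.007] gap 27.6
shift units [0.0011 0.0127 0.0001] turn vec [-0.0011  0.0001  0.001 ] j [-0.34  0.39  1.57 -0.    1.17 -0.57]
clock: 15.65
eef_pos: [540.8, -155.2, 131.4]
eef_rot: [-1.567, -0.003, -1.34]
wrist_force: [-3.6, 0.3, 7.5]
finger_gap: 27.4
clock: 15.95
eef_pos: [540.8, -155.3, 130.2]
eef_rot: [-1.567, -0.004, -1.34]
wrist_force: [-3.6, 1.6, 7.0]
finger_gap: 27.5
clk 15.95 pos [ 540.77 -155.25  130.17] rpy [-89.77  -0.2  -76.78] F [-3.59  1.61  7.05] M [ 0.227  0.991 -0.032] gap 27.53
shift units [ 0.0008  0.0009 -0.    ] turn vec [-0.0013  0.0001  0.0011] j [-0.34  0.4   1.57 -0.    1.17 -0.57]
```

```bash

python3 -m creep '[{"tx":-0.001,"ty":0.003,"tz":-0.003,"turn":0,"fingers":10},{"tx":-0.001,"ty":0.006,"tz":-0.005,"turn":0,"fingers":10},{"tx":-0.001,"ty":0.009,"tz":-0.005,"turn":0,"fingers":10}]'
python3 -m creep '[{"tx":0,"ty":0.003,"tz":-0.001,"turn":0,"fingers":10},{"tx":0,"ty":0.006,"tz":-0.001,"turn":0,"fingers":10},{"tx":0,"ty":0.009,"tz":-0.001,"turn":0,"fingers":10}]'
python3 -m creep '[{"tx":0,"ty":0.003,"tz":0,"turn":0,"fingers":10},{"tx":0,"ty":0.006,"tz":0,"turn":0,"fingers":10},{"tx":0,"ty":0.009,"tz":0,"turn":0,"fingers":10}]'
python3 -m creep '[{"tx":0,"ty":0.003,"tz":0,"turn":0,"fingers":10},{"tx":0,"ty":0.006,"tz":0,"turn":0,"fingers":10},{"tx":0,"ty":0.009,"tz":0,"turn":0,"fingers":10}]'
python3 - <<'E'
from h import *
go(540.8,-155.4,130,-76.8)
E
```

```text
clock: 16.25
eef_pos: [540.3, -155.3, 129.2]
eef_rot: [-1.565, -0.004, -1.34]
wrist_force: [-1.7, 2.2, 7.2]
finger_gap: 27.8
clock: 16.55
eef_pos: [540.4, -155.3, 128.1]
eef_rot: [-1.564, -0.005, -1.34]
wrist_force: [-1.7, 2.0, 7.2]
finger_gap: 27.8
clock: 16.85
eef_pos: [540.6, -155.3, 127.4]
eef_rot: [-1.563, -0.005, -1.34]
wrist_force: [-5.4, 2.0, 15.5]
finger_gap: 27.7
clock: 17.15
eef_pos: [540.8, -155.4, 127.3]
eef_rot: [-1.563, -0.006, -1.34]
wrist_force: [-7.7, 2.8, 22.0]
finger_gap: 27.6
clk 17.15 pos [ 540.78 -155.43  127.27] rpy [-89.53  -0.32 -76.77] F [-7.71  2.75 21.95] M [0.711 2.254 0.023] gap 27.64
shift units [-0.0001 -0.0137  0.0003] turn vec [-0.0026  0.0002  0.0018] j [-0.34  0.4   1.58 -0.    1.15 -0.58]
```

Bottomed out: the motion stopped at TCP z of 127.3 (foot about 62 mm below the rim) and the force rose to 24.6 N net. Hold at about 20 N with slight lateral relief.

```bash

python3 -m creep '[{"tx":0,"ty":0.006,"tz":-0.002,"turn":0,"fingers":10},{"tx":0,"ty":0.007,"tz":-0.002,"turn":0,"fingers":10},{"tx":0,"ty":0.007,"tz":-0.002,"turn":0,"fingers":10}]'
python3 - <<'E'
from h import *
go(540.8,-155.4,130,-76.8)
E
```

```text
clock: 17.45
eef_pos: [540.5, -155.4, 127.4]
eef_rot: [-1.562, -0.006, -1.34]
wrist_force: [-6.6, 3.0, 16.7]
finger_gap: 28.1
clk 17.45 pos [ 540.52 -155.43  127.35] rpy [-89.48  -0.34 -76.77] F [-6.64  2.99 16.73] M [ 0.826  1.705 -0.028] gap 28.13
shift units [ 0.0002 -0.0132  0.0015] turn vec [-0.0029  0.0002  0.0019] j [-0.35  0.4   1.58 -0.    1.15 -0.58]
```

```bash

python3 -m creep '[{"tx":0,"ty":0.007,"tz":-0.001,"turn":0,"fingers":10},{"tx":0,"ty":0.0075,"tz":-0.001,"turn":0,"fingers":10},{"tx":0,"ty":0.0075,"tz":-0.001,"turn":0,"fingers":10},{"tx":0,"ty":0.0075,"tz":-0.001,"turn":0,"fingers":10},{"tx":0,"ty":0.0075,"tz":-0.001,"turn":0,"fingers":10}]'
python3 -c "
from h import *
go(540.8,-155.4,130,-76.8)"
python3 -m creep '[{"tx":0,"ty":0.007,"tz":-0.001,"turn":0,"fingers":10},{"tx":0,"ty":0.0075,"tz":-0.001,"turn":0,"fingers":10},{"tx":0,"ty":0.0075,"tz":-0.001,"turn":0,"fingers":10},{"tx":0,"ty":0.0075,"tz":-0.001,"turn":0,"fingers":10},{"tx":0,"ty":0.0075,"tz":-0.001,"turn":0,"fingers":10},{"tx":0,"ty":0.0075,"tz":-0.001,"turn":0,"fingers":10},{"tx":0,"ty":0.0075,"tz":-0.001,"turn":0,"fingers":10},{"tx":0,"ty":0.0075,"tz":-0.001,"turn":0,"fingers":10},{"tx":0,"ty":0.0075,"tz":-0.001,"turn":0,"fingers":10},{"tx":0,"ty":0.0075,"tz":-0.001,"turn":0,"fingers":10}]'
python3 - <<'E'
from h import *
go(540.8,-155.4,130,-76.8)
E
```

```text
clock: 17.95
eef_pos: [540.5, -155.4, 127.3]
eef_rot: [-1.561, -0.006, -1.34]
wrist_force: [-6.0, 3.5, 16.3]
finger_gap: 27.5
clk 17.95 pos [ 540.48 -155.41  127.34] rpy [-89.44  -0.36 -76.77] F [-6.01  3.48 16.3 ] M [0.82  1.767 0.034] gap 27.48
shift units [ 0.0004 -0.0133  0.0017] turn vec [-0.0031  0.0002  0.002 ] j [-0.35  0.4   1.58  0.    1.15 -0.58]
clock: 18.95
eef_pos: [540.4, -155.4, 127.4]
eef_rot: [-1.56, -0.007, -1.34]
wrist_force: [-5.7, 1.6, 16.9]
finger_gap: 27.5
clk 18.95 pos [ 540.41 -155.4   127.35] rpy [-89.4   -0.37 -76.76] F [-5.73  1.56 16.9 ] M [0.838 1.777 0.015] gap 27.46
shift units [ 0.0006 -0.0132  0.002 ] turn vec [-0.0034  0.0002  0.0021] j [-0.35  0.39  1.58  0.    1.15 -0.58]
```

```bash

python3 -m creep '[{"tx":0,"ty":0.0078,"tz":-0.0015,"turn":0,"fingers":10},{"tx":0,"ty":0.0082,"tz":-0.0015,"turn":0,"fingers":10},{"tx":0,"ty":0.0082,"tz":-0.0015,"turn":0,"fingers":10},{"tx":0,"ty":0.0082,"tz":-0.0015,"turn":0,"fingers":10},{"tx":0,"ty":0.0082,"tz":-0.0015,"turn":0,"fingers":10},{"tx":0,"ty":0.0082,"tz":-0.0015,"turn":0,"fingers":10},{"tx":0,"ty":0.0082,"tz":-0.0015,"turn":0,"fingers":10},{"tx":0,"ty":0.0082,"tz":-0.0015,"turn":0,"fingers":10},{"tx":0,"ty":0.0082,"tz":-0.0015,"turn":0,"fingers":10},{"tx":0,"ty":0.0082,"tz":-0.0015,"turn":0,"fingers":10}]'
python3 - <<'E'
from h import *
import cv2
from cell import optics
go(540.8,-155.4,130,-76.8)
c=optics.camera("scene"); b=cv2.resize(c["frame"][200:300,200:330,::-1],None,fx=6,fy=6,interpolation=2)
cv2.imwrite("pics/z7.png",b)
E
```

```text
clock: 19.95
eef_pos: [540.3, -155.4, 127.3]
eef_rot: [-1.559, -0.007, -1.34]
wrist_force: [-6.7, 3.1, 17.5]
finger_gap: 27.6
clk 19.95 pos [ 540.34 -155.42  127.33] rpy [-89.34  -0.4  -76.77] F [-6.66  3.11 17.54] M [ 0.887  1.867 -0.03 ] gap 27.59
shift units [ 0.0005 -0.0133  0.0024] turn vec [-0.0037  0.0002  0.0022] j [-0.35  0.39  1.58  0.    1.15 -0.58]
```

View pics/z7.png

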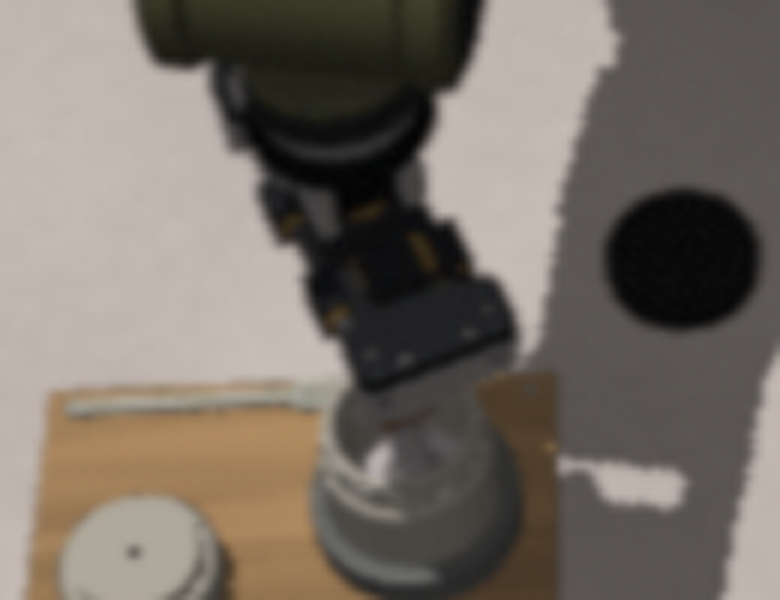

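The foot is deep in the jar with a steady 20 N. Now draw straight out in world z (the tool has tilted 0.7°, so compensate).

```bash
python3 -c "
from h import *
go(540.4,-155.2,228,-76.8)"
```

```text
clk 20.0 pos [ 540.34 -155.41  127.32] rpy [-89.34  -0.4  -76.76] F [-6.05  2.87 17.2 ] M [ 0.868  1.837 -0.029] gap 27.36
shift units [ 0.0025 -0.5033  0.0063] turn vec [-0.0037  0.0002  0.0022] j [-0.35  0.39  1.58  0.    1.15 -0.58]
```

```bash
python3 -m creep '[{"tx":0,"ty":-0.01,"tz":0,"turn":0,"fingers":10},{"tx":0,"ty":-0.03,"tz":0,"turn":0,"fingers":10},{"tx":0,"ty":-0.05,"tz":0,"turn":0,"fingers":10},{"tx":0.001,"ty":-0.08,"tz":0.001,"turn":0,"fingers":10}]'
python3 -c "
from h import *
go(540.4,-155.2,228,-76.8)"
```

```text
clock: 20.4
eef_pos: [540.2, -155.4, 143.2]
eef_rot: [-1.56, -0.007, -1.34]
wrist_force: [-0.5, -0.3, -1.6]
finger_gap: 27.8
clk 20.4 pos [ 540.21 -155.44  143.25] rpy [-89.38  -0.37 -76.76] F [-0.53 -0.32 -1.57] M [ 0.019 -0.033  0.011] gap 27.83
shift units [ 0.0018 -0.4237  0.0058] turn vec [-0.0035  0.0002  0.0021] j [-0.35  0.38  1.57  0.    1.18 -0.58]
```

```bash
python3 -m creep '[{"tx":0.001,"ty":-0.06,"tz":0.001,"turn":0,"fingers":10},{"tx":0.001,"ty":-0.14,"tz":0.002,"turn":0,"fingers":10},{"tx":0.002,"ty":-0.24,"tz":0.003,"turn":0,"fingers":10},{"tx":0.002,"ty":-0.34,"tz":0.005,"turn":0,"fingers":10},{"tx":0.002,"ty":-0.43,"tz":0.006,"turn":0,"fingers":10},{"tx":0.002,"ty":-0.45,"tz":0.006,"turn":0,"fingers":10},{"tx":0.002,"ty":-0.45,"tz":0.006,"turn":0,"fingers":10}]'
python3 -c "
from h import *
go(464,165.4,232,-76.9)"
```

```text
clock: 21.1
eef_pos: [540.5, -155.3, 233.8]
eef_rot: [-1.559, -0.007, -1.34]
wrist_force: [-0.8, -0.2, -4.0]
finger_gap: 27.7
clk 21.1 pos [ 540.49 -155.28  233.8 ] rpy [-89.33  -0.41 -76.77] F [-0.8  -0.23 -4.  ] M [ 0.03  -0.091  0.039] gap 27.71
shift units [-1.6484 -0.0028 -0.0052] turn vec [-0.0037  0.0008  0.0023] j [-0.35  0.3   1.46  0.    1.37 -0.58]
```

```bash
python3 -m creep '[{"tx":-0.08,"ty":0,"tz":0,"turn":0,"fingers":10},{"tx":-0.22,"ty":0,"tz":0,"turn":0,"fingers":10},{"tx":-0.38,"ty":0,"tz":0,"turn":0,"fingers":10},{"tx":-0.54,"ty":0,"tz":0,"turn":0,"fingers":10},{"tx":-0.7,"ty":0,"tz":0,"turn":0,"fingers":10},{"tx":-0.85,"ty":0,"tz":0,"turn":0,"fingers":10},{"tx":-0.95,"ty":0,"tz":0,"turn":0,"fingers":10},{"tx":-1,"ty":0,"tz":0,"turn":0,"fingers":10},{"tx":-1,"ty":0,"tz":0,"turn":0,"fingers":10}]'
python3 - <<'E'
from foot import *
from cell import optics
go(463.2,165.8,232,-76.9)
for n in("scene","top"):
    c=optics.camera(n); np.savez(n+"8.npz",**c)
    X=cloud(c); z=X[...,2]
    m=(np.hypot(X[...,0]-540.5,X[...,1]+156)<22)&(z<60)&(z>10)
    P=X[m]; A=np.c_[P[:,0]-540,P[:,1]+155,np.ones(len(P))]; w=np.linalg.lstsq(A,P[:,2],rcond=None)[0]; res=P[:,2]-A@w
    k=abs(res)<5; w=np.linalg.lstsq(A[k],P[k,2],rcond=None)[0]; print(n,"plate",w.round(4),k.sum(),"std",res[k].std().round(2),"se slope",(res[k].std()/np.sqrt(k.sum())/11).round(4))
c=dict(np.load("scene8.npz")); cv2.imwrite("pics/z8.png",cv2.resize(c["frame"][225:325,190:320,::-1],None,fx=6,fy=6,interpolation=2))
E
```

```text
clock: 22.0
eef_pos: [494.2, 40.5, 231.9]
eef_rot: [-1.56, -0.007, -1.338]
wrist_force: [0.6, -0.1, -3.3]
finger_gap: 27.7
clk 22.0 pos [494.17  40.45 231.92] rpy [-89.37  -0.4  -76.67] F [ 0.57 -0.07 -3.29] M [-0.025 -0.083 -0.02 ] gap 27.74
shift units [-0.6455 -0.0049 -0.0061] turn vec [-0.0035  0.0013  0.0022] j [ 0.01  0.15  1.64 -0.    1.34 -0.22]
scene plate [2.62600e-01 3.73000e-02 4.09059e+01] 35 std 2.39 se slope 0.0367
top plate [ 2.89000e-02 -3.10000e-03  3.52773e+01] 268 std 1.76 se slope 0.0098
```

View pics/z8.png

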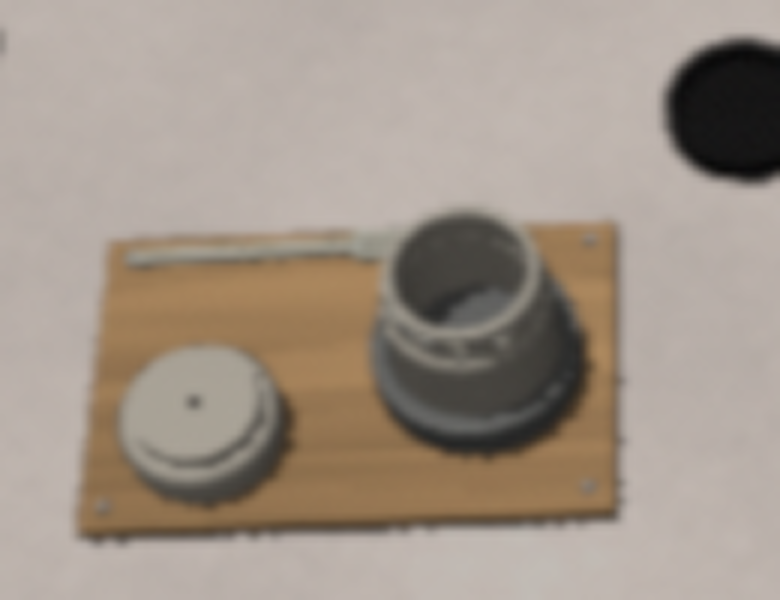

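The follower sits deep in the jar at (485,305) and everything else is unmoved. The plate slope reads 0.029±0.01, so I'll average more shots and reference them against the desk.

```bash
python3 - <<'E'
from foot import *
from cell import optics
Z=[]
for i in range(12):
    c=optics.camera("top"); Z.append(np.where(c["range_z"]==0,np.nan,c["range_z"]))
c["range_z"]=np.nanmean(Z,0); np.savez("top9.npz",**c); X=cloud(c); z=X[...,2]
def pl(m,cx,cy):
    P=X[m&~np.isnan(z)]; A=np.c_[P[:,0]-cx,P[:,1]-cy,np.ones(len(P))]; w=np.linalg.lstsq(A,P[:,2],rcond=None)[0]; r=P[:,2]-A@w
    return w.round(4),len(P),r.std().round(2)
d=np.hypot(X[...,0]-539.4,X[...,1]+153.8)
for r in(15,18,21,24): print(r,pl((d<r)&(z<45)&(z>25),540,-154))
print("tray",pl((abs(X[...,0]-500)<25)&(abs(X[...,1]+200)<25)&(z>8)&(z<17),500,-200))
print("desk",pl((abs(X[...,0]-540)<60)&(abs(X[...,1]-0)<60)&(abs(z)<4),540,0))
print("rim",pl((d<40)&(z>93),540,-154))
np.set_printoptions(linewidth=220)
q=proj(c,np.array([[540,-154,36.]]))[0].astype(int); print(q)
print(z[q[1]-14:q[1]+15:2,q[0]-14:q[0]+15:2].round(0))
E
```

```text
15 (array([6.60000e-03, 1.00000e-03, 3.50625e+01]), 126, np.float64(0.58))
18 (array([ 1.04000e-02, -3.00000e-03,  3.50584e+01]), 181, np.float64(0.57))
21 (array([ 8.8000e-03, -3.7000e-03,  3.5066e+01]), 243, np.float64(0.56))
24 (array([ 1.17000e-02, -1.00000e-03,  3.50572e+01]), 298, np.float64(0.57))
tray (array([1.00000e-04, 1.60000e-03, 1.15645e+01]), 324, np.float64(0.65))
desk (array([ 0.0004,  0.0072, -0.0145]), 235, np.float64(0.57))
rim (array([-9.00000e-04, -1.00000e-04,  9.60906e+01]), 221, np.float64(0.83))
[389 239]
[[35. 35. 36. 75. 87. 97. 93. 68. 62. 62. 68. 75. 83. 94. 96.]
 [35. 35. 75. 87. 96. 42. 34. 36. 36. 33. 41. 51. 65. 76. 90.]
 [34. 53. 79. 97. 36. 35. 36. 35. 36. 35. 36. 34. 44. 60. 75.]
 [35. 76. 91. 97. 36. 36. 36. 37. 35. 34. 35. 35. 35. 45. 63.]
 [53. 77. 97. 36. 36. 36. 35. 36. 35. 36. 35. 35. 35. 32. 54.]
 [68. 83. 96. 35. 35. 35. 35. 36. 36. 35. 35. 36. 35. 34. 43.]
 [68. 79. 97. 35. 36. 35. 34. 35. 35. 35. 35. 36. 36. 34. 39.]
 [69. 78. 96. 36. 34. 35. 35. 35. 35. 36. 36. 35. 35. 35. 35.]
 [64. 78. 96. 97. 35. 36. 35. 34. 33. 35. 35. 35. 35. 35. 36.]
 [56. 77. 88. 97. 34. 34. 35. 34. 36. 34. 35. 36. 34. 34. 40.]
 [48. 74. 79. 96. 97. 34. 35. 34. 35. 35. 35. 35. 36. 35. 55.]
 [32. 60. 76. 83. 97. 96. 35. 34. 36. 34. 35. 35. 34. 43. 85.]
 [36. 44. 66. 77. 89. 96. 98. 34. 35. 34. 35. 34. 37. 97. 96.]
 [36. 35. 45. 68. 76. 79. 94. 97. 95. 96. 95. 96. 98. 95. 78.]
 [35. 36. 37. 41. 59. 75. 77. 78. 89. 89. 90. 78. 78. 74. 35.]]
```

With 12 shots averaged, the plate is level to about 0.010 rad and about 61 mm below the rim. Return to the cup.

```bash
python3 -m creep '[{"tx":-0.08,"ty":-0.005,"tz":-0.006,"turn":0.001,"fingers":10},{"tx":-0.2,"ty":-0.005,"tz":-0.006,"turn":0.001,"fingers":10},{"tx":-0.34,"ty":-0.005,"tz":-0.006,"turn":0.001,"fingers":10},{"tx":-0.48,"ty":-0.005,"tz":-0.006,"turn":0.001,"fingers":10},{"tx":-0.58,"ty":-0.005,"tz":-0.006,"turn":0.001,"fingers":10},{"tx":-0.645,"ty":-0.005,"tz":-0.006,"turn":0.001,"fingers":10},{"tx":-0.645,"ty":-0.005,"tz":-0.006,"turn":0.001,"fingers":10},{"tx":-0.645,"ty":-0.005,"tz":-0.006,"turn":0.001,"fingers":10}]'
python3 -c "
from h import *
go(463.3,165.7,116,-76.9)"
```

```text
clock: 23.5
eef_pos: [464.1, 164.3, 232.4]
eef_rot: [-1.559, -0.007, -1.343]
wrist_force: [-0.5, -0.5, -2.2]
finger_gap: 27.6
clk 23.5 pos [464.13 164.32 232.42] rpy [-89.33  -0.42 -76.93] F [-0.47 -0.48 -2.2 ] M [-0.113 -0.117  0.006] gap 27.65
shift units [-0.0119  0.582  -0.0093] turn vec [-0.0037 -0.0002  0.0023] j [ 0.27  0.14  1.65 -0.01  1.34  0.04]
```

```bash
python3 -m creep '[{"tx":-0.009,"ty":0.05,"tz":-0.001,"turn":0,"fingers":10},{"tx":-0.009,"ty":0.14,"tz":-0.002,"turn":0,"fingers":10},{"tx":-0.009,"ty":0.25,"tz":-0.004,"turn":0,"fingers":10},{"tx":-0.01,"ty":0.36,"tz":-0.006,"turn":0,"fingers":10},{"tx":-0.011,"ty":0.47,"tz":-0.008,"turn":0,"fingers":10},{"tx":-0.012,"ty":0.55,"tz":-0.009,"turn":0,"fingers":10},{"tx":-0.012,"ty":0.58,"tz":-0.009,"turn":0,"fingers":10},{"tx":-0.012,"ty":0.58,"tz":-0.009,"turn":0,"fingers":10},{"tx":-0.012,"ty":0.58,"tz":-0.009,"turn":0,"fingers":10}]'
python3 - <<'E'
from foot import *
from cell import optics
go(463.3,165.7,98.5,-76.9)
c=optics.camera("scene"); np.savez("scene10.npz",**c); cv2.imwrite("pics/z10.png",cv2.resize(c["frame"][195:270,320:420,::-1],None,fx=8,fy=8,interpolation=2))
E
```

```text
clock: 24.4
eef_pos: [463.7, 165.6, 116.9]
eef_rot: [-1.558, -0.007, -1.343]
wrist_force: [0.2, 0.5, -1.8]
finger_gap: 27.8
clk 24.4 pos [463.73 165.55 116.94] rpy [-89.28  -0.42 -76.96] F [ 0.22  0.55 -1.81] M [-0.034 -0.111  0.003] gap 27.75
shift units [-0.0019  0.0922 -0.0031] turn vec [-0.004  -0.0003  0.0023] j [ 0.27  0.26  1.79 -0.01  1.08  0.05]
```

View pics/z10.png

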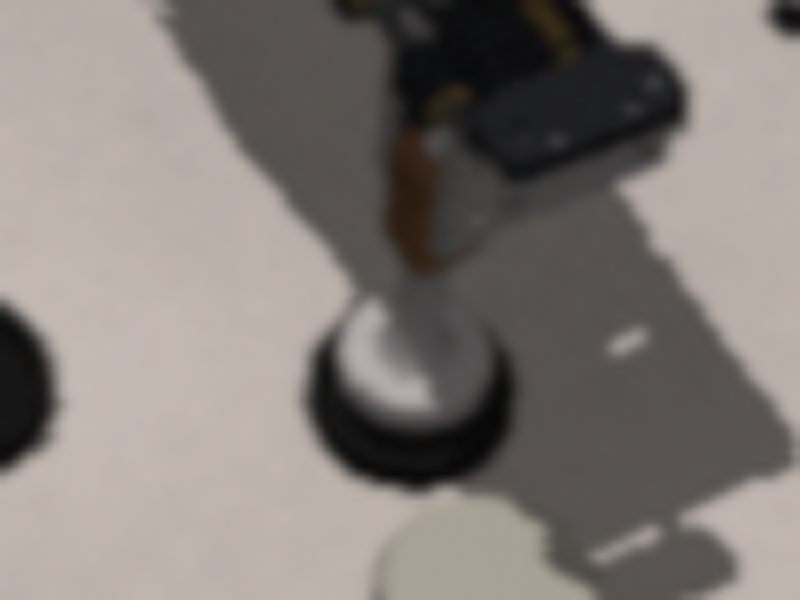

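The foot at (415,360) is centred over the cup at (411,385) left-to-right to about 1 mm. Lower gently.

```bash
python3 -m creep '[{"tx":-0.003,"ty":0.02,"tz":-0.002,"turn":0,"fingers":10},{"tx":-0.003,"ty":0.04,"tz":-0.002,"turn":0,"fingers":10},{"tx":-0.003,"ty":0.06,"tz":-0.002,"turn":0,"fingers":10},{"tx":-0.003,"ty":0.07,"tz":-0.002,"turn":0,"fingers":10},{"tx":-0.003,"ty":0.075,"tz":-0.002,"turn":0,"fingers":10}]'
python3 -c "
from h import *
go(463.3,165.7,98.5,-76.9)"
python3 -m creep '[{"tx":0,"ty":0.005,"tz":0,"turn":0,"fingers":10},{"tx":0,"ty":0.009,"tz":0,"turn":0,"fingers":10},{"tx":0,"ty":0.009,"tz":0,"turn":0,"fingers":10}]'
python3 -c "
from h import *
go(463.3,165.7,98.5,-76.9)"
```

```text
clock: 24.95
eef_pos: [463.4, 166.1, 101.8]
eef_rot: [-1.558, -0.007, -1.343]
wrist_force: [-0.4, 0.5, -2.8]
finger_gap: 27.6
clk 24.95 pos [463.4  166.06 101.83] rpy [-89.28  -0.42 -76.95] F [-0.41  0.52 -2.79] M [-0.061 -0.101 -0.018] gap 27.57
shift units [ 0.0015  0.0167 -0.0011] turn vec [-0.004  -0.0003  0.0023] j [ 0.27  0.28  1.8  -0.01  1.04  0.05]
clock: 25.25
eef_pos: [463.4, 166.0, 100.0]
eef_rot: [-1.558, -0.007, -1.343]
wrist_force: [-0.8, 0.2, -2.4]
finger_gap: 28.0
clk 25.25 pos [463.43 166.05  99.98] rpy [-89.28  -0.42 -76.95] F [-0.78  0.25 -2.41] M [-0.056 -0.071 -0.002] gap 28.03
shift units [ 0.0015  0.0074 -0.0011] turn vec [-0.004  -0.0003  0.0023] j [ 0.27  0.29  1.8  -0.01  1.04  0.05]
```

```bash
python3 -m creep '[{"tx":0,"ty":0.004,"tz":0,"turn":0,"fingers":10},{"tx":0,"ty":0.008,"tz":0,"turn":0,"fingers":10},{"tx":0,"ty":0.008,"tz":0,"turn":0,"fingers":10}]'
python3 -m creep '[{"tx":0,"ty":0.003,"tz":0,"turn":0,"fingers":10},{"tx":0,"ty":0.004,"tz":0,"turn":0,"fingers":10},{"tx":0,"ty":0.004,"tz":0,"turn":0,"fingers":10}]'
python3 -c "
from h import *
go(463.3,165.7,98.5,-76.9)"
```

```text
clock: 25.55
eef_pos: [463.5, 166.1, 98.5]
eef_rot: [-1.558, -0.007, -1.343]
wrist_force: [-0.4, -0.2, -1.4]
finger_gap: 27.5
clock: 25.85
eef_pos: [463.6, 166.1, 98.4]
eef_rot: [-1.558, -0.007, -1.343]
wrist_force: [-2.4, -0.8, 8.2]
finger_gap: 27.8
clk 25.85 pos [463.64 166.08  98.41] rpy [-89.24  -0.42 -76.95] F [-2.44 -0.78  8.17] M [-0.348  1.029  0.04 ] gap 27.81
shift units [ 0.0015 -0.0005 -0.0021] turn vec [-0.0042 -0.0002  0.0023] j [ 0.27  0.29  1.81 -0.01  1.04  0.05]
```

It is on the floor at TCP 98.4, the same height as at pickup. Release.

```bash
python3 -m creep '[{"tx":0,"ty":0,"tz":0,"turn":0,"fingers":27},{"tx":0,"ty":0,"tz":0,"turn":0,"fingers":30},{"tx":0,"ty":0,"tz":0,"turn":0,"fingers":36},{"tx":0,"ty":0,"tz":0,"turn":0,"fingers":45},{"tx":0,"ty":0,"tz":0,"turn":0,"fingers":60},{"tx":0,"ty":0,"tz":0,"turn":0,"fingers":80},{"tx":0,"ty":0,"tz":0,"turn":0,"fingers":94},{"tx":0,"ty":0,"tz":0,"turn":0,"fingers":94},{"tx":0,"ty":0,"tz":0,"turn":0,"fingers":94},{"tx":0,"ty":0,"tz":0,"turn":0,"fingers":94}]' 5
python3 - <<'E'
from foot import *
from cell import optics
go(463.3,165.7,210,-76.9)
c=optics.camera("scene"); cv2.imwrite("pics/z11.png",cv2.resize(c["frame"][180:270,310:430,::-1],None,fx=6,fy=6,interpolation=2))
E
```

```text
clock: 26.85
eef_pos: [463.6, 166.1, 98.4]
eef_rot: [-1.558, -0.007, -1.343]
wrist_force: [0.7, -0.3, 0.6]
finger_gap: 88.5
clk 26.85 pos [463.63 166.06  98.38] rpy [-89.25  -0.42 -76.95] F [ 0.72 -0.32  0.62] M [-0.046 -0.052  0.034] gap 88.47
shift units [ 0.0055 -0.5581  0.0053] turn vec [-0.0042 -0.0002  0.0023] j [ 0.27  0.29  1.81 -0.01  1.04  0.05]
```

View pics/z11.png

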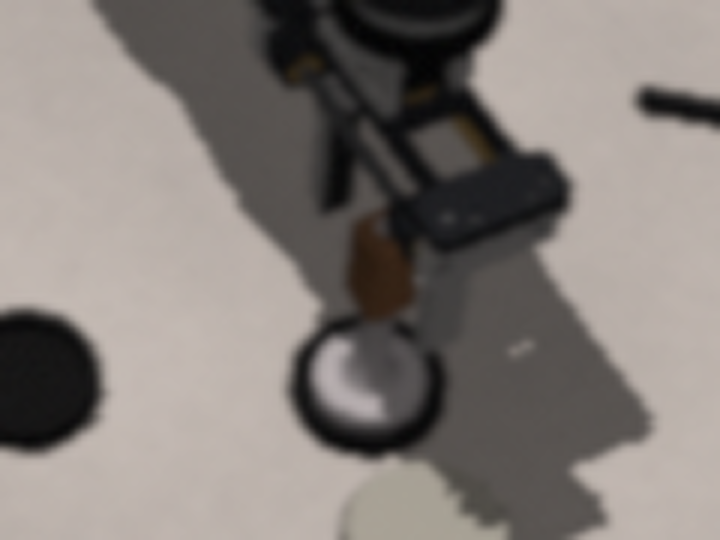

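The tamper stands in the cup at (372,385) and the fingers are clear. Retreat upwards, then off to the side for a top check.

```bash
python3 -m creep '[{"tx":0,"ty":-0.05,"tz":0.001,"turn":0,"fingers":94},{"tx":0,"ty":-0.15,"tz":0.002,"turn":0,"fingers":94},{"tx":0.002,"ty":-0.3,"tz":0.003,"turn":0,"fingers":94},{"tx":0.004,"ty":-0.45,"tz":0.004,"turn":0,"fingers":94},{"tx":0.005,"ty":-0.6,"tz":0.005,"turn":0,"fingers":94},{"tx":0.005,"ty":-0.7,"tz":0.005,"turn":0,"fingers":94},{"tx":0.005,"ty":-0.7,"tz":0.005,"turn":0,"fingers":94},{"tx":0.2,"ty":-0.7,"tz":0,"turn":0,"fingers":94},{"tx":0.4,"ty":-0.7,"tz":-0.1,"turn":0,"fingers":94},{"tx":0.6,"ty":-0.7,"tz":-0.2,"turn":0,"fingers":94},{"tx":0.7,"ty":-0.7,"tz":-0.3,"turn":0,"fingers":94},{"tx":0.7,"ty":-0.7,"tz":-0.3,"turn":0,"fingers":94},{"tx":0.7,"ty":-0.7,"tz":-0.3,"turn":0,"fingers":94}]'
python3 - <<'E'
from foot import *
from cell import optics
go(463.3,165.7,210,-76.9)
for n in("scene","top"):
    c=optics.camera(n); cv2.imwrite(f"pics/{n}12.png",c["frame"][:,:,::-1])
    X=cloud(c);x,y,z=np.moveaxis(X,-1,0)
    m=(np.hypot(x-464,y-165)<35)&(z>128)&(z<150); q=X[m]; print(n,"grip",cv2.minAreaRect(q[:,:2].astype(np.float32)),np.percentile(z[m],90))
    m=(np.hypot(x-540,y+154.5)<18)&(z>20)&(z<50); P=X[m]; A=np.c_[P[:,0]-540,P[:,1]+155,np.ones(len(P))]; print(" plate",np.linalg.lstsq(A,P[:,2],rcond=None)[0].round(3),len(P))
E
```

```text
clock: 28.2
eef_pos: [434.7, 16.6, 238.3]
eef_rot: [-1.558, -0.007, -1.344]
wrist_force: [0.2, 0.3, -0.1]
finger_gap: 94.1
clk 28.2 pos [434.69  16.62 238.3 ] rpy [-89.26  -0.41 -77.01] F [ 0.17  0.33 -0.11] M [-0.081 -0.117 -0.006] gap 94.06
shift units [-0.6952  0.1405  0.3051] turn vec [-0.0041 -0.0006  0.0023] j [-0.04  0.    1.78 -0.    1.34 -0.27]
scene grip ((465.8240966796875, 164.80775451660156), (28.56427764892578, 27.849885940551758), 13.116678237915039) 139.35019183075744
 plate [ 0.434  0.086 42.301] 24
top grip ((464.48187255859375, 167.64447021484375), (27.536813735961914, 27.44110679626465), 12.024893760681152) 138.37097837996203
 plate [2.2000e-02 9.0000e-03 3.5313e+01] 179
```

View pics/top12.png

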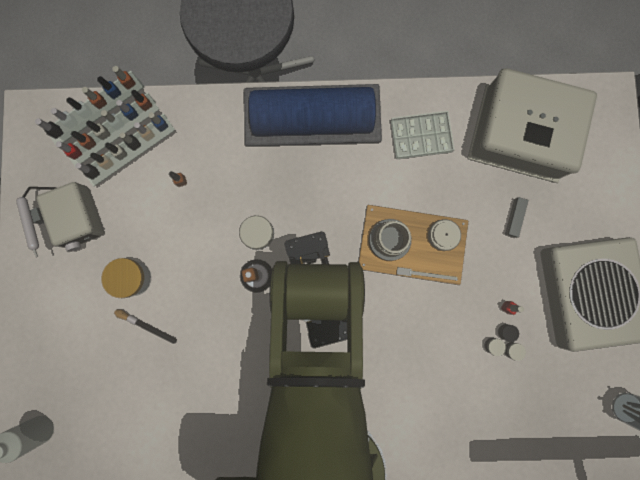

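View pics/scene12.png

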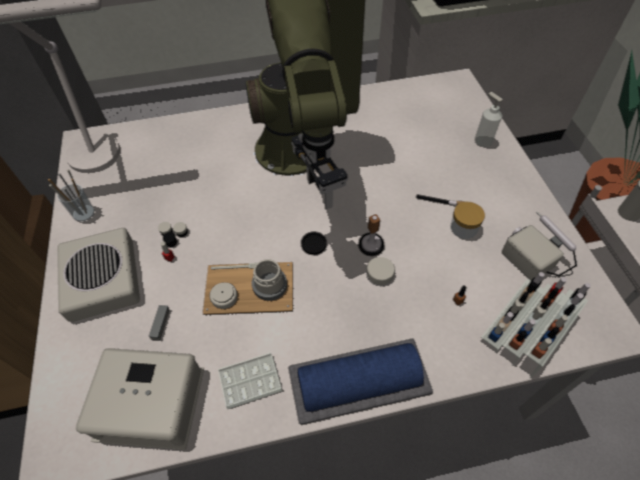

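The tamper stands upright in its cup, with the grip centre within about 1–2 mm of the cup centre. The other things in view are where they were and the arm is clear. Handing in.

```bash
python3 -c "
from cell import manip
print(manip.sign_off())"
```

```text
the job is handed in; nothing more can be done
None
```

I pressed the follower down until it stopped dead about 62 mm below the rim, seated it, stood the tamper back in its cup and handed the job in at about 28 s. The sign-off gives no verdict.

- **Seating push:** I held 19–20 N for about 2.5 s. The highest reading was about 24.6 N axial plus 8 N sideways (about 26 N combined), just as it bottomed out. Forces were read only at the end of each move, so a short peak in between could have been missed.
- **Side force:** the foot rubbed the bore wall with 2–8 N sideways during the press, so the force on the plate itself was somewhat below the axial figure.
- **Follower check:** with the tamper out, 12 averaged top-camera shots put the plate about 61 mm below the rim and tilted about 0.01 rad. Single top shots were noisier, at 0.022–0.029. The scene camera's plate fit disagreed, but it saw too little of the plate (24–35 pixels), so I disregarded it.
- **Tamper check:** it stands in its cup at the same height as before pickup, upright in the pictures. The grip centre is within about 1–2 mm of the cup centre by both cameras.
- **Everything else:** nothing else has moved, as far as the pictures show. The gripper is open and clear.
- **Disagreement:** the two cameras differ by 1–3 mm in absolute position. I used their agreement on relative position, plus contact forces, to enter the jar.

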